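Stop off the spare push-fit port

ROBOT

A 6-joint arm with a two-finger parallel gripper is mounted at the origin on the work surface. World frame = base frame: x ahead of the robot, y to its left, z up, the work surface at z = 0. Lengths are in m, angles in degrees, forces in N, time in s.
With the tool pointing down it reaches from about 0.325 to 0.775 m from the base axis. Payload 9.3 kg.
Tool frame: the origin (TCP) lies midway between the tips of the shut fingers; the grasp point (between the pads) lies 19 mm behind it; x points along the fingers, y is the direction in which the jaws open and shut, and the axes are right-handed (so a half turn about x gives the same grasp; the last joint's range is limited). The gripper opens to 85 mm and grips with 20 to 120 N. Pads are 22 mm wide; open, the fingers measure 114 mm over their backs; the gripper's body (76 mm by 85 mm) begins 54 mm behind the grasp point. The pads swing forward as they close: fully open they stand 13 mm farther back than shut.
Start: joints at [59.439, 14.817, 1.232, 76.415, 0, 81.257], TCP at [0.204, 0.511, 0.196] pointing down, gripper open.
Joint ranges: [-174.27, 174.27], [-52.1, 104.24], [-59.71, 78.15], [-110.17, 111.67], [-87.03, 83.33], [-180, 180]. Speed limits (degrees/s): [127.2, 127.2, 159.86, 180, 180, 180].

INTERFACE

Orientations are given as [roll, pitch, yaw] about the fixed x, y, z axes, in that order (R = Rz(yaw) Ry(pitch) Rx(roll)).
In Python, from cell import monitor, viewer, env gives the robot as it stands.
- The arm moves only by the tool send_rows, never from a script. Its argument "series" is a list of rows, each an object of numbers: "dx", "dy", "dz": the shift along the world's x, y, z in cm; "wx", "wy", "wz": the turn, a rotation vector about the world's x, y, z in rad; "jaw": the opening, from -1 (shut) to 1 (fully open). A call has 1 to 10 rows; each row shifts and turns the commanded pose from where the row before left it; what a row does not reach is not made up. A row lasts 1/10 s, in which the tool goes at most 50 mm and 8.59 degrees, less where a joint would pass 70% of its speed; a pose out of reach is approached as far as the arm can. A call with a gripper value outside its range is refused whole. The fingers move at their own pace and stop on an object; "grip_force" is the grip in N (left out, the last holds). Time passes only in rows, so rows that do not move let the fingers close. It gives the time, the measured TCP pose, the force and the opening at its end, in the units of the state.
- monitor.state(): the state, without advancing time (a new reading comes with each control period).
- viewer.read_camera(name): name is "scene" or "top" or "wrist"; returns the picture (400x640x3 uint8, red, green, blue); there is no depth.
- viewer.camera_model(name): a dict with "K" (3x3 intrinsics, pixels), "k1" (the pictures are not rectified: a ray, as slopes to the right and down, at radius r is drawn at 1 + k1 r^2 times it, then the intrinsics apply), "eye" and "rotation" of the camera in the world; the wrist camera has in their place "tool_from_camera" (4x4, takes a point from camera to tool coordinates, whose origin is the TCP and whose axes are the tool frame's). Camera axes: x right, y down, z forward; pixel columns grow to the right and rows downward; lengths in m; the calibration is good to about 2 mm. A picture is of the moment at which its call begins: read the wrist's pose just before it. camera_model takes no time and is no camera call.
- env.hand_in(): hands the job in, once; it reports no verdict.
The state is a dict: "time_s": time; "qpos": joint angles; "joint_vel": joint speeds; "effort": joint torques, N m; "tool_pos": TCP position; "orientation": TCP orientation; "ft_force": force on the tool from outside, world axes, zero at the start; "moment": the same for the moment, N m; "width": finger opening in m.
Only numpy, scipy, OpenCV 4.12 (cv2) and the standard library are available. Lean on these libraries where they do the work, as an engineer would, in place of code of your own. Each camera call takes 0.05 s, during which the arm holds its last target.

TASK

The water filter on the sill has a push-fit port that must be closed off. Take the dust cap out of the port and leave it in the soap dish, then push the stop plug down into the port until it locks and let go of it. Push steadily but gently, without forcing it once it is home, and leave the lantern, the bangle stand and the pliers where they are.

Things in the scene. Friction and masses are not known exactly. Their poses are not given: they have to be found in the camera images.
- port (a point): Centre of the port's mouth, 92 mm above the sill, z up. Funnel 32 mm wide narrows over 7 mm to a bore 20.6 mm wide, 78 mm deep. Sprung jaws hide 12 to 38 mm down (unknown, varies); from there a valve spring pushes up (4 to 7 N), at most 11 N with the jaws. The plug locks with its tip 30 mm below the jaws' top; 2.5 mm on is a firm seat. 15 N push = home; 35 N harms. Unlocked, it is pushed out.
- filter: Fixed water filter, origin on the sill under the port's axis. White port column 41 mm in diameter, 92 mm tall, on a grey base plate 110 x 100 x 12 mm; on its +x side (axis 48 mm off) a white canister 42 mm in diameter lies along y, top 53 mm above the sill.
- plug_grip (a point): Centre of the stop plug's grip, z up along its axis. Round, white plastic, about 80 g, 114 mm tall: grip 26 mm in diameter, 30 mm tall (15 mm above and below this point), under it a straight stem 18 mm in diameter, 84 mm long: its tip is 99 mm below this point. The tip tapers from 11 to 18 mm over its lowest 7 mm; a groove 11 mm in diameter runs 26 to 38 mm above the tip.
- block: Fixed grey plastic block 70 x 70 x 40 mm, origin at the centre of its underside. The plug starts upright in its central pocket, 21 mm wide and 30 mm deep.
- cap_grip (a point): Centre of the knob of the black rubber dust cap, z up along its axis (round). About 30 g: knob 20 mm in diameter and 44 mm tall (22 mm above and below this point), below it a flange 35 mm in diameter and 4 mm thick that starts lying on the mouth of the port, and a foot 18 mm in diameter and 9 mm long loose in the mouth; the foot's end is 35 mm below this point.
- dish: Loose oblong aluminium soap dish, 136 (x) x 100 (y) x 20 mm tall, walls and floor 3 mm. Origin at the centre of its underside, z up.
- lantern: Bystander: loose LED lantern, upright cylinder 80 mm in diameter and 136 mm tall. Origin at the centre of its underside.
- bangles: Bystander: loose glass bangle stand, round foot 90 mm in diameter, T-shaped, crossbar 120 mm along its y, 116 mm tall. Origin at the centre of its underside.
- pliers: Bystander: loose pliers with grey plastic handles lying flat, 160 mm along its x, 58 mm wide, 14 mm high. Origin near the middle, on the sill.
There are look-alikes about, which are no part of the job. Of the things shaped like the part that bears plug_grip, the white one is meant.

How it is judged:
By the outcome, as a careful person would: the job done as asked, in the order asked, and still so for the second after the job is handed in, with the robot touching nothing.
It also fails if it takes over 61 s, if anything falls off the work surface, if the arm or the gripper's body presses on something with over 40 N, if the wrist force passes 120 N, or if a joint passes its speed limit or range.

## Working session

There is one attempt and no reset: what is moved stays moved. The work goes in short steps, Python scripts to look and compute and a tool call to move; the robot and the scene stay as the last step left them, time stands still between calls to the robot, and variables do not carry over. Pictures are saved under pics/ and viewed, and the job is handed in when it is done.

Besides the shell and the picture viewer there is one more tool, called after "Request:" by a JSON object that holds its "op" and its "data", one argument or row to a line. send_rows: Moves the arm, as the interface text tells. Its arguments: {"type":"object","properties":{"series":{"type":"array"},"grip_force":{"type":"number"}},"required":["series"]}

```bash
mkdir -p pics; ls; python3 - <<'E'
from cell import monitor, viewer, env
import cv2, numpy as np
np.set_printoptions(precision=4,suppress=True)
for n in ["scene","top","wrist"]:
    s=monitor.state()
    im=viewer.read_camera(n); cv2.imwrite(f"pics/{n}0.png",im[:,:,::-1])
    print(n,viewer.camera_model(n))
print(monitor.state())
E
```

```text
pics
scene {'K': array([[434.6802,   0.    , 324.1117],
       [  0.    , 434.6802, 193.5819],
       [  0.    ,   0.    ,   1.    ]]), 'k1': 0.013662361469661016, 'eye': array([0.9479, 0.5728, 0.8187]), 'rotation': array([-136.8466,    0.0672,  147.3074])}
top {'K': array([[423.5867,   0.    , 316.0145],
       [  0.    , 423.5867, 198.5868],
       [  0.    ,   0.    ,   1.    ]]), 'k1': -0.09541612816760746, 'eye': array([0.4897, 0.0141, 0.9038]), 'rotation': array([-175.2319,   -2.0985,  -90.7629])}
wrist {'K': array([[334.7191,   0.    , 322.2334],
       [  0.    , 334.7191, 196.8052],
       [  0.    ,   0.    ,   1.    ]]), 'k1': 0.0032002440075956477, 'tool_from_camera': array([[ 0.0001, -0.2806,  0.9598, -0.1774],
       [ 1.    , -0.0003, -0.0002, -0.001 ],
       [ 0.0004,  0.9598,  0.2806, -0.0711],
       [ 0.    ,  0.    ,  0.    ,  1.    ]])}
{'time_s': 0.15, 'qpos': array([59.4394, 14.8447,  1.1986, 76.4144, -0.0008, 81.2568]), 'joint_vel': array([-0.0085, -0.1045,  0.1621, -0.0313,  0.0006,  0.0724]), 'effort': array([  0.0033, -55.5972,  34.4661,   0.0114,  -0.0001,   0.    ]), 'tool_pos': array([0.2043, 0.5104, 0.1959]), 'orientation': array([ -97.9589,   89.9395, -119.7763]), 'ft_force': array([0.3114, 0.8179, 0.0701]), 'moment': array([ 0.0285,  0.0098, -0.0081]), 'width': 0.08589281597276907}
```

View pics/scene0.png

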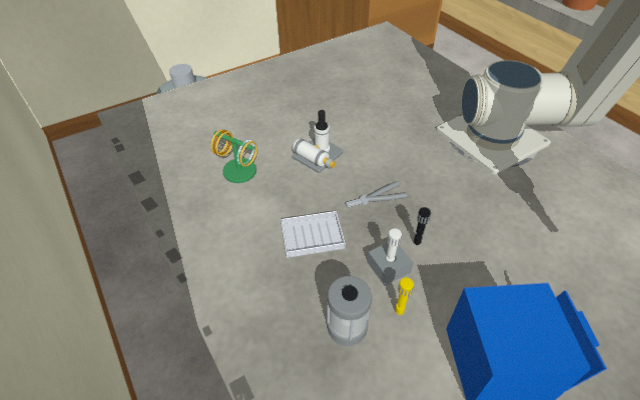

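View pics/top0.png

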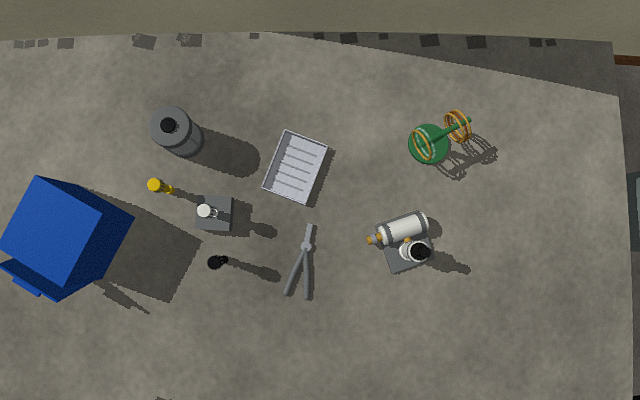

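View pics/wrist0.png

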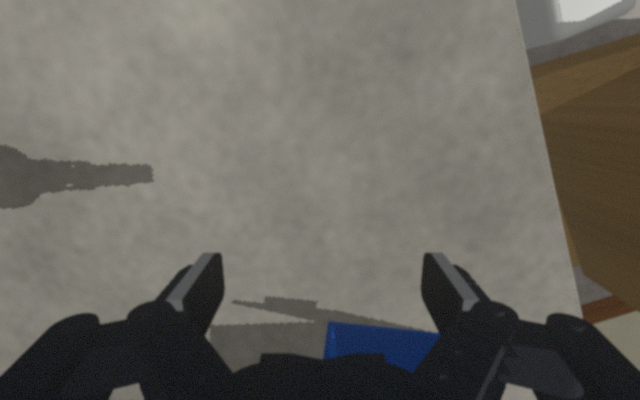

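The scene picture shows the filter with the black cap at (322,125), the white plug in its block at (393,245), the dish at (312,233) and the pliers at (378,193). The lantern is at (349,310), the bangles are at (237,158), and the look-alike plugs are yellow at (405,295) and black at (421,225). A blue box stands at lower right. In the top picture the cap is at (419,251), the plug at (205,211) and the dish at (295,167).

```bash
cat > h.py <<'E'
import numpy as np, cv2
from scipy.spatial.transform import Rotation as Ro
from cell import monitor, viewer, env
np.set_printoptions(precision=4,suppress=True)
def toolT(s):
    T=np.eye(4); T[:3,:3]=Ro.from_euler('xyz',s['orientation'],degrees=True).as_matrix(); T[:3,3]=s['tool_pos']; return T
class Cam:
    def __init__(c,name,s=None):
        m=viewer.camera_model(name); c.K=m['K'];c.k=m['k1']
        if name=='wrist':
            T=toolT(s)@m['tool_from_camera']; c.R=T[:3,:3]; c.e=T[:3,3]
        else:
            c.R=Ro.from_euler('xyz',m['rotation'],degrees=True).as_matrix(); c.e=np.array(m['eye'])
    def proj(c,p):
        p=np.atleast_2d(p); q=(p-c.e)@c.R; u=q[:,:2]/q[:,2:]
        u=u*(1+c.k*(u**2).sum(1,keepdims=True)); return u@c.K[:2,:2].T+c.K[:2,2]
    def ray(c,px):
        d=(np.asarray(px,float)-c.K[:2,2])/c.K[0,0]; u=d.copy()
        for _ in range(20): u=d/(1+c.k*(u@u))
        v=c.R@np.array([u[0],u[1],1.]); return v/np.linalg.norm(v)
    def plane(c,px,z):
        v=c.ray(px); return c.e+v*(z-c.e[2])/v[2]
def tri(rays):
    A=np.zeros((3,3));b=np.zeros(3)
    for e,v in rays:
        P=np.eye(3)-np.outer(v,v); A+=P; b+=P@e
    x=np.linalg.solve(A,b); return x,[np.linalg.norm((np.eye(3)-np.outer(v,v))@(x-e)) for e,v in rays]
E
python3 - <<'E'
from h import *
S=Cam('scene');T=Cam('top')
print(S.proj([[0,0,0],[.2,.51,.2]]),T.proj([[0,0,0],[.2,.51,.2]]))
for n,a,b,z in [('cap top',(322,114),(419,251),.14),('plug top',(395,234),(205,211),.13),('lantern',(349,288),(169,125),.136)]:
    print(n,S.plane(a,z),T.plane(b,z),tri([(S.e,S.ray(a)),(T.e,T.ray(b))]))
for c in [(36,177),(134,216),(57,300)]: print('box',T.plane(c,0.1))
for f,cr,o in [('top0',(360,200,110,90),'a'),('top0',(140,140,200,150),'b'),('scene0',(280,100,90,80),'c'),('scene0',(330,180,120,120),'d')]:
    im=cv2.imread(f'pics/{f}.png'); x,y,w,h=cr
    k=600/max(w,h*1.0) if w<h*1.33 else 780/w
    k=min(780/w,580/h)
    cv2.imwrite(f'pics/crop_{o}.png',cv2.resize(im[y:y+h,x:x+w],None,fx=k,fy=k,interpolation=cv2.INTER_CUBIC)); print(o,k)
E
```

```text
[[491.06   137.071 ]
 [666.5123 244.945 ]] [[310.0946 464.4928]
 [ 11.7519 405.6925]]
cap top [ 0.4573 -0.2032  0.14  ] [ 0.4554 -0.2012  0.14  ] (array([ 0.4564, -0.202 ,  0.1401]), [np.float64(0.0013366529873941899), np.float64(0.0013366529873941161)])
plug top [0.5405 0.1986 0.13  ] [0.5333 0.1878 0.13  ] (array([0.5335, 0.1912, 0.1171]), [np.float64(0.000719338630383104), np.float64(0.000719338630383205)])
lantern [0.6904 0.2525 0.136 ] [0.6929 0.2555 0.136 ] (array([0.6918, 0.2543, 0.1399]), [np.float64(1.589159364325886e-05), np.float64(1.589159364330459e-05)])
box [0.6044 0.5313 0.1   ]
box [0.5267 0.3309 0.1   ]
box [0.3671 0.4814 0.1   ]
a 6.444444444444445
b 3.8666666666666667
c 7.25
d 4.833333333333333
```

View crops.

View pics/crop_a.png

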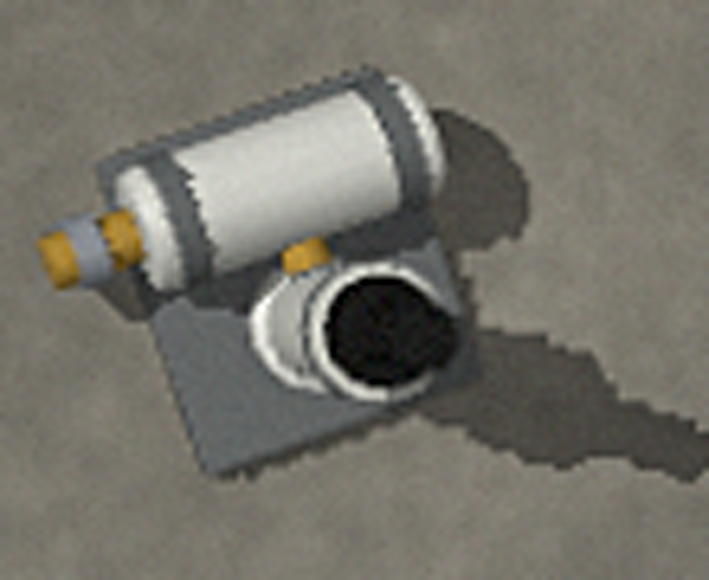

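View pics/crop_b.png

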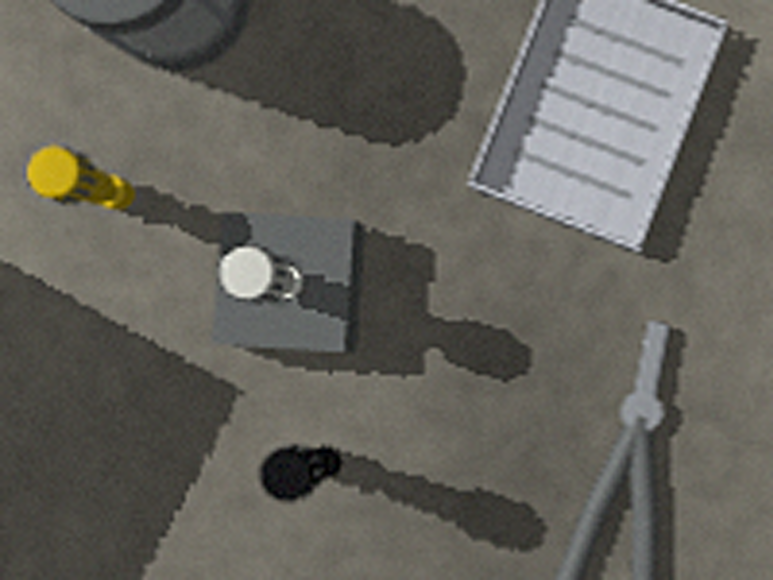

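View pics/crop_c.png

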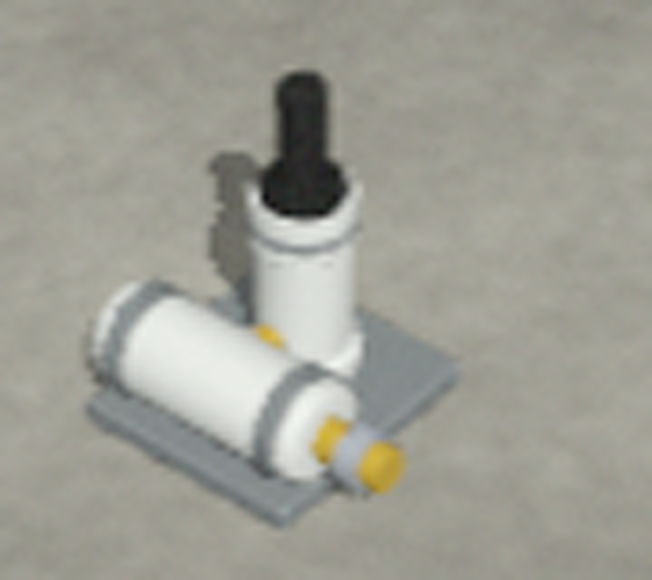

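View pics/crop_d.png

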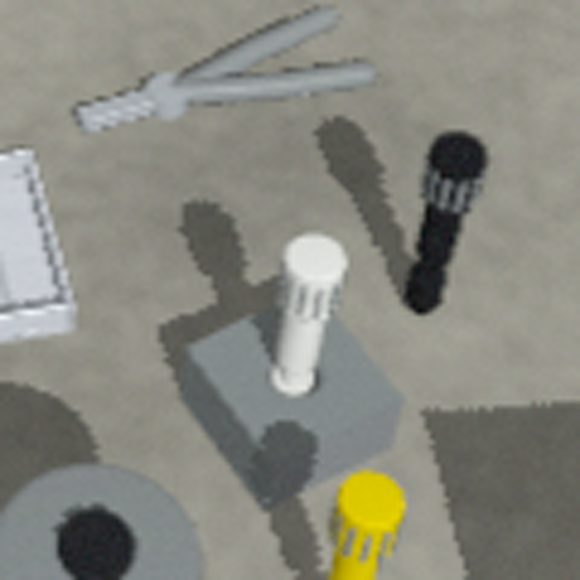

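```bash
python3 - <<'E'
from h import *
S=Cam('scene');T=Cam('top')
def c2(o,k,p): return np.array(o)+np.array(p)/k
print('mouth top', T.plane(c2((360,200),6.444,(384,332)),.092))
print('cap top scene', S.plane(c2((280,100),7.25,(302,83)),.14))
print('plug top', T.plane(c2((140,140),3.867,(246,272)),.124), S.plane(c2((330,180),4.8333,(315,258)),.124))
print('yellow', T.plane(c2((140,140),3.867,(53,171)),.114), 'black',T.plane(c2((140,140),3.867,(290,474)),.114))
print('yellowS', S.plane(c2((330,180),4.8333,(370,500)),.114),'blackS', S.plane(c2((330,180),4.8333,(457,158)),.114))
for p in [(287,130),(329,150),(308,205),(263,188)]: print('dish',T.plane(p,.02))
print('block top corners',[T.plane(c2((140,140),3.867,p),.04) for p in [(247,213),(355,222),(345,350),(213,338)]])
print('pliers',[T.plane(p,.01) for p in [(311,225),(288,295),(307,297)]])
print('bang',[T.plane(p,.1) for p in [(425,150),(468,118)]])
print('base',[T.plane(c2((360,200),6.444,p),.012) for p in [(100,160),(205,475),(480,370)]])
print('can',[T.plane(c2((360,200),6.444,p),.045) for p in [(60,265)]])
s=monitor.state(); print(toolT(s))
E
```

```text
mouth top [ 0.4522 -0.2158  0.092 ]
cap top scene [ 0.4521 -0.2129  0.14  ]
plug top [0.5349 0.1917 0.124 ] [0.5357 0.1943 0.124 ]
yellow [0.5855 0.2889 0.114 ] black [0.4386 0.1725 0.114 ]
yellowS [0.5865 0.292  0.114 ] blackS [0.4418 0.1792 0.114 ]
dish [0.7099 0.0404 0.02  ]
dish [ 0.6662 -0.0482  0.02  ]
dish [ 0.5498 -0.0024  0.02  ]
dish [0.5864 0.0914 0.02  ]
block top corners [array([0.5709, 0.2106, 0.04  ]), array([0.5656, 0.1534, 0.04  ]), array([0.4982, 0.1585, 0.04  ]), array([0.5052, 0.2281, 0.04  ])]
pliers [array([ 0.5081, -0.0084,  0.01  ]), array([0.3627, 0.0415, 0.01  ]), array([0.3579, 0.0019, 0.01  ])]
bang [array([ 0.6497, -0.231 ,  0.1   ]), array([ 0.7147, -0.322 ,  0.1   ])]
base [array([ 0.5066, -0.145 ,  0.012 ]), array([ 0.4031, -0.1775,  0.012 ]), array([ 0.4353, -0.2706,  0.012 ])]
can [array([ 0.4731, -0.1256,  0.045 ])]
[[-0.0005  0.3716  0.9284  0.2043]
 [-0.0009  0.9284 -0.3716  0.5104]
 [-1.     -0.001  -0.0001  0.1959]
 [ 0.      0.      0.      1.    ]]
```

Request:
{"op": "send_rows", "data": {
  "series": [
    {"dx": 1.5, "dy": -3.5, "dz": 1.0, "jaw": 0.2},
    {"dx": 1.5, "dy": -3.5, "dz": 1.0, "jaw": 0.2},
    {"dx": 1.5, "dy": -3.5, "dz": 1.0, "jaw": 0.2},
    {"dx": 1.5, "dy": -3.5, "dz": 1.0, "jaw": 0.2},
    {"dx": 1.5, "dy": -4, "jaw": 0.2},
    {"dx": 1.5, "dy": -4, "jaw": 0.2},
    {"dx": 1.5, "dy": -4.5, "jaw": 0.2},
    {"dx": 1.5, "dy": -4.5, "jaw": 0.2},
    {"dx": 1.5, "dy": -4.5, "jaw": 0.2},
    {"dx": 1.5, "dy": -4.5, "jaw": 0.2}
  ]
}}

```text
validation failed for argument at $.se...
```

Request:
{"op": "send_rows", "data": {
  "series": [
    {"dx": 1.6, "dy": -4.5, "jaw": 0.0},
    {"dx": 1.6, "dy": -4.5, "jaw": 0.0},
    {"dx": 1.6, "dy": -4.5, "jaw": 0.0},
    {"dx": 1.6, "dy": -4.5, "jaw": 0.0},
    {"dx": 1.6, "dy": -4.5},
    {"dx": 1.2, "dy": -4.5, "dz": -0.6},
    {"dx": 0.6, "dy": -4, "dz": -0.6},
    {"dz": -0.6},
    {},
    {}
  ]
}}

```text
validation failed for argument at $.se...
```

Request:
{"op": "send_rows", "data": {
  "series": [
    {"dx": 1.5, "dy": -3.5, "dz": 1.0, "wx": 0, "wy": 0, "wz": 0, "jaw": 0.2},
    {"dx": 1.5, "dy": -3.5, "dz": 1.0, "wx": 0, "wy": 0, "wz": 0, "jaw": 0.2},
    {"dx": 1.5, "dy": -3.5, "dz": 1.0, "wx": 0, "wy": 0, "wz": 0, "jaw": 0.2},
    {"dx": 1.5, "dy": -3.5, "dz": 1.0, "wx": 0, "wy": 0, "wz": 0, "jaw": 0.2},
    {"dx": 1.5, "dy": -4, "dz": 0, "wx": 0, "wy": 0, "wz": 0, "jaw": 0.2},
    {"dx": 1.5, "dy": -4, "dz": 0, "wx": 0, "wy": 0, "wz": 0, "jaw": 0.2}
  ]
}}

```text
time_s: 0.75
tool_pos: [0.2946, 0.2892, 0.2365]
orientation: [48.2, 90.0, 26.4]
ft_force: [0.4, -0.3, -0.7]
width: 0.0511
```

Request:
{"op": "send_rows", "data": {
  "series": [
    {"dx": 2, "dy": -4.4, "dz": 0, "wx": 0, "wy": 0, "wz": 0, "jaw": 0.0},
    {"dx": 2, "dy": -4.4, "dz": 0, "wx": 0, "wy": 0, "wz": 0, "jaw": 0.0},
    {"dx": 2, "dy": -4.4, "dz": 0, "wx": 0, "wy": 0, "wz": 0, "jaw": 0.0},
    {"dx": 1.5, "dy": -4.5, "dz": 0, "wx": 0, "wy": 0, "wz": 0, "jaw": 0.0},
    {"dx": 1.5, "dy": -4.5, "dz": 0, "wx": 0, "wy": 0, "wz": 0, "jaw": 0.0},
    {"dx": 1.5, "dy": -4.5, "dz": 0, "wx": 0, "wy": 0, "wz": 0, "jaw": 0.0},
    {"dx": 1, "dy": -4.5, "dz": 0, "wx": 0, "wy": 0, "wz": 0, "jaw": 0.0},
    {"dx": 1, "dy": -4.5, "dz": 0, "wx": 0, "wy": 0, "wz": 0, "jaw": 0.0},
    {"dx": 1, "dy": -4.5, "dz": 0, "wx": 0, "wy": 0, "wz": 0, "jaw": 0.0},
    {"dx": 1, "dy": -4.5, "dz": 0, "wx": 0, "wy": 0, "wz": 0, "jaw": 0.0}
  ]
}}

```text
time_s: 1.75
tool_pos: [0.4393, -0.1584, 0.2363]
orientation: [70.3, 90.0, 48.4]
ft_force: [1.4, 1.3, 0.3]
width: 0.0429
```

Request:
{"op": "send_rows", "data": {
  "series": [
    {"dx": 0.5, "dy": -4, "dz": 0, "wx": 0, "wy": 0, "wz": 0, "jaw": 0.0},
    {"dx": 0, "dy": -1, "dz": 0, "wx": 0, "wy": 0, "wz": 0, "jaw": 0.0},
    {"dx": 0, "dy": 0, "dz": 0, "wx": 0, "wy": 0, "wz": 0, "jaw": 0.0},
    {"dx": 0, "dy": 0, "dz": 0, "wx": 0, "wy": 0, "wz": 0, "jaw": 0.0}
  ]
}}

```text
time_s: 2.15
tool_pos: [0.4441, -0.2056, 0.2363]
orientation: [146.5, 90.0, 124.6]
ft_force: [0.4, -0.6, -0.1]
width: 0.0426
```

```bash
cat > w.py <<'E'
from h import *
import sys,pickle
s=monitor.state(); im=viewer.read_camera('wrist'); n=sys.argv[1]
cv2.imwrite(f'pics/{n}.png',im[:,:,::-1]); pickle.dump(s,open(f'pics/{n}.pkl','wb'))
print(s['time_s'],s['tool_pos'],s['ft_force'],s['width'],s['qpos']); print(toolT(s)[:3,:3])
E
python3 w.py w1
```

```text
2.15 [ 0.4441 -0.2056  0.2363] [ 0.4109 -0.5973 -0.0514] 0.04255538615501708 [-34.6889   8.3515  -1.3788  80.3123   0.0161 -12.8622]
[[-0.0005  0.3718  0.9283]
 [ 0.0007  0.9283 -0.3718]
 [-1.      0.0004 -0.0007]]
```

View pics/w1.png

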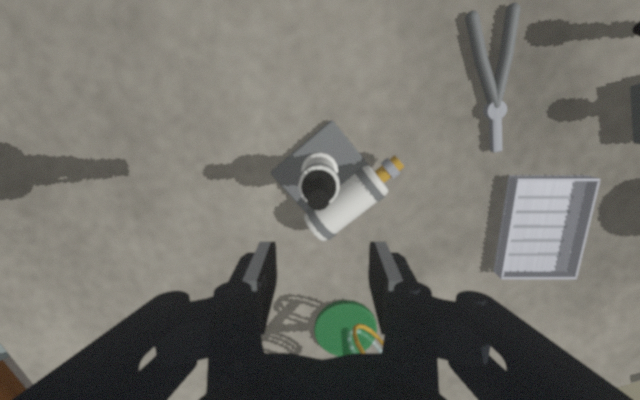

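The wrist picture shows the cap's black knob end and flange at about (320,187), the white rim above it at (320,165), the dish at (548,228), and the pliers and bangles clear of the gripper.

```bash
python3 - <<'E'
from h import *
import pickle
s=pickle.load(open('pics/w1.pkl','rb')); W=Cam('wrist',s); S=Cam('scene');T=Cam('top')
im=cv2.imread('pics/w1.png'); x,y,w,h=270,115,140,130
cv2.imwrite('pics/w1c.png',cv2.resize(im[y:y+h,x:x+w],None,fx=4.4,fy=4.4,interpolation=cv2.INTER_CUBIC))
def blob(im,thr,roi):
    x,y,w,h=roi; g=im[y:y+h,x:x+w].max(2)
    n,l,st,c=cv2.connectedComponentsWithStats((g<thr).astype(np.uint8)); 
    for i in range(1,n):
        if st[i,4]>40: print(st[i]+[x,y,0,0,0],c[i]+[x,y])
blob(im,40,(290,150,60,70))
print('w');blob(cv2.imread('pics/top0.png'),40,(400,230,50,40))
print('expected knob top/flange px for port guess')
g=np.array([.452,-.214])
for z in (.14,.096,.092): print(z,W.proj([*g,z]),T.proj([*g,z]),S.proj([*g,z]))
E
```

```text
w
[411 243  20  17 256] [419.793  251.1367]
expected knob top/flange px for port guess
0.14 [[317.7364 198.5716]] [[425.9348 252.723 ]] [[321.4683 111.2155]]
0.096 [[318.302  185.7659]] [[419.2392 251.7351]] [[321.5609 124.7484]]
0.092 [[318.3463 184.7635]] [[418.6655 251.6503]] [[321.569  125.9414]]
```

View pics/w1c.png

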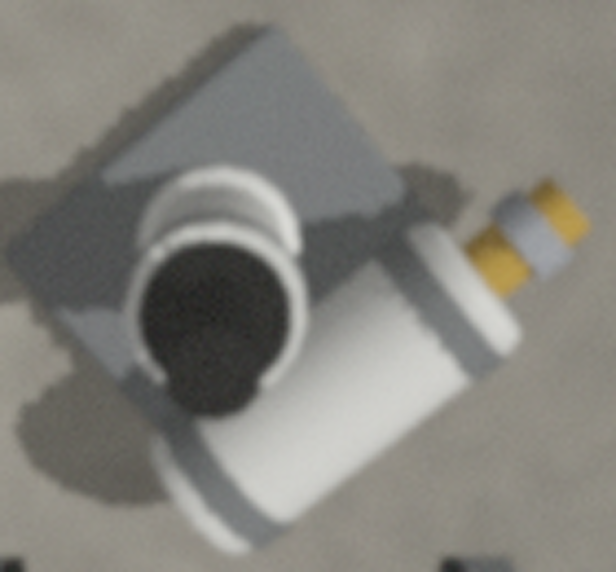

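```bash
python3 - <<'E'
from h import *
import pickle
s=pickle.load(open('pics/w1.pkl','rb')); W=Cam('wrist',s); S=Cam('scene');T=Cam('top')
for p,z in [((318.9,187.3),.096),((318.5,197.5),.14),((319,186.6),.092)]: print(W.plane(p,z))
print(T.plane((419.6,251.5),.092), T.plane((419.8,251.1),.098))
E
```

```text
[ 0.4537 -0.214   0.096 ]
[ 0.4514 -0.213   0.14  ]
[ 0.454  -0.2141  0.092 ]
[ 0.4523 -0.2159  0.092 ] [ 0.4533 -0.2146  0.098 ]
```

Request:
{"op": "send_rows", "data": {
  "series": [
    {"dx": 0.45, "dy": -0.45, "dz": 0, "wx": 0, "wy": 0, "wz": 0, "jaw": 0.0},
    {"dx": 0.45, "dy": -0.45, "dz": -2, "wx": 0, "wy": 0, "wz": 0, "jaw": 0.0},
    {"dx": 0, "dy": 0, "dz": -3, "wx": 0, "wy": 0, "wz": 0, "jaw": 0.0},
    {"dx": 0, "dy": 0, "dz": -3, "wx": 0, "wy": 0, "wz": 0, "jaw": 0.0},
    {"dx": 0, "dy": 0, "dz": -3, "wx": 0, "wy": 0, "wz": 0, "jaw": 0.0},
    {"dx": 0, "dy": 0, "dz": -2, "wx": 0, "wy": 0, "wz": 0, "jaw": 0.0},
    {"dx": 0, "dy": 0, "dz": 0, "wx": 0, "wy": 0, "wz": 0, "jaw": 0.0}
  ],
  "grip_force": 30
}}

```text
time_s: 2.9
tool_pos: [0.4525, -0.2137, 0.1044]
orientation: [165.9, 89.8, 144.2]
ft_force: [-0.0, 0.5, 1.1]
width: 0.0426
```

Request:
{"op": "send_rows", "data": {
  "series": [
    {"dx": 0, "dy": 0, "dz": 0, "wx": 0, "wy": 0, "wz": 0, "jaw": -0.7},
    {"dx": 0, "dy": 0, "dz": 0, "wx": 0, "wy": 0, "wz": 0, "jaw": -0.7},
    {"dx": 0, "dy": 0, "dz": 0, "wx": 0, "wy": 0, "wz": 0, "jaw": -0.7},
    {"dx": 0, "dy": 0, "dz": 0, "wx": 0, "wy": 0, "wz": 0, "jaw": -0.7},
    {"dx": 0, "dy": 0, "dz": 0, "wx": 0, "wy": 0, "wz": 0, "jaw": -0.7}
  ]
}}

```text
time_s: 3.4
tool_pos: [0.4536, -0.2155, 0.1068]
orientation: [-13.8, 90.0, -35.6]
ft_force: [-0.3, 0.6, -0.1]
width: 0.0126
```

```bash
python3 w.py w2
```

```text
3.4 [ 0.4536 -0.2155  0.1068] [-0.2917  0.6389 -0.1019] 0.012596362487514308 [-34.9983  12.7125 -15.063   62.1765  -0.0005 -13.1803]
[[ 0.0007  0.3717  0.9284]
 [-0.0005  0.9284 -0.3717]
 [-1.     -0.0002  0.0008]]
```

View pics/w2.png

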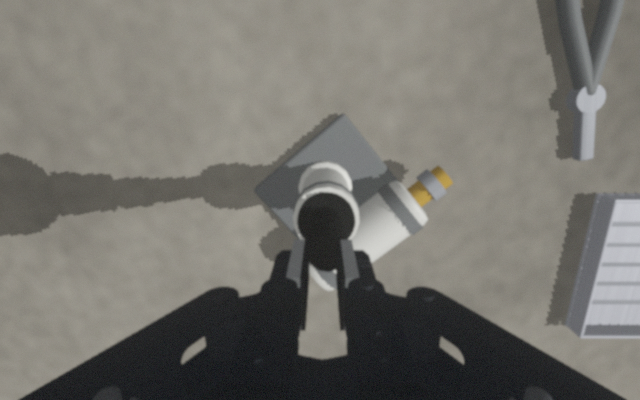

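```bash
python3 - <<'E'
from h import *
import pickle
s=pickle.load(open('pics/w2.pkl','rb')); W=Cam('wrist',s)
t=s['tool_pos']
for d in (0,.019,.034): print(d,W.proj(t+[0,0,d]), [W.proj(t+[0,0,d]+q*.01*np.array([.3717,.9284,0])) for q in (-1,1)])
im=cv2.imread('pics/w2.png'); x,y,w,h=250,150,150,200
cv2.imwrite('pics/w2c.png',cv2.resize(im[y:y+h,x:x+w],None,fx=2.9,fy=2.9,interpolation=cv2.INTER_CUBIC))
E
```

```text
0 [[324.0867 229.187 ]] [array([[306.492 , 229.1912]]), array([[341.6822, 229.1834]])]
0.019 [[324.2709 243.0245]] [array([[304.8107, 243.0289]]), array([[343.7321, 243.021 ]])]
0.034 [[324.4464 256.2114]] [array([[303.2084, 256.2161]]), array([[345.6858, 256.2082]])]
```

View pics/w2c.png

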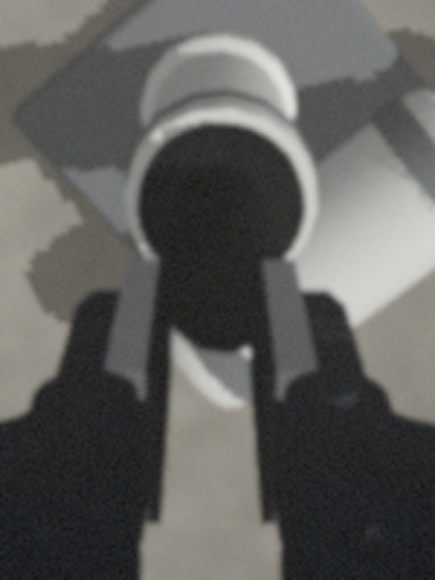

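The picture shows the pads at the knob with a gap of about 35 px, or 20 mm, but the width reads 12.6 mm. I'll close further to see whether the fingers really stop on the knob.

Request:
{"op": "send_rows", "data": {
  "series": [
    {"dx": 0, "dy": 0, "dz": 0, "wx": 0, "wy": 0, "wz": 0, "jaw": -1},
    {"dx": 0, "dy": 0, "dz": 0, "wx": 0, "wy": 0, "wz": 0, "jaw": -1},
    {"dx": 0, "dy": 0, "dz": 0, "wx": 0, "wy": 0, "wz": 0, "jaw": -1}
  ],
  "grip_force": 40
}}

```text
time_s: 3.75
tool_pos: [0.4534, -0.2154, 0.1063]
orientation: [148.7, 90.0, 126.9]
ft_force: [0.1, -0.1, -0.3]
width: 0.0001
```

```bash
python3 w.py w3;python3 - <<'E'
import cv2
im=cv2.imread('pics/w3.png'); x,y,w,h=250,150,150,200
cv2.imwrite('pics/w3c.png',cv2.resize(im[y:y+h,x:x+w],None,fx=2.9,fy=2.9,interpolation=cv2.INTER_CUBIC))
E
```

```text
3.75 [ 0.4534 -0.2154  0.1063] [ 0.0607 -0.0601 -0.339 ] 9.804522891575041e-05 [-35.0002  12.7455 -15.0978  62.1633   0.0022 -13.179 ]
[[-0.0001  0.3717  0.9283]
 [ 0.0001  0.9283 -0.3717]
 [-1.      0.0001 -0.0001]]
```

View pics/w3c.png

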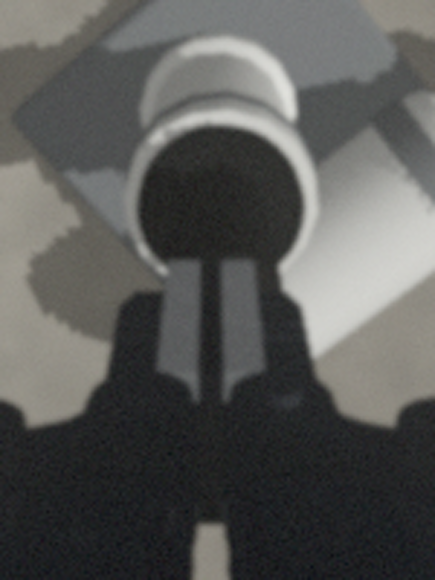

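```bash
python3 - <<'E'
from h import *
import pickle
s=pickle.load(open('pics/w3.pkl','rb')); W=Cam('wrist',s);Tt=toolT(s)
P=lambda x,y,z:W.proj((Tt@[x,y,z,1])[:3])[0]
for x in (0,-.019,-.04):
    print(x,[P(x,0,z) for z in (-.011,0,.011,.022)])
p=np.array([.453,-.2145])
print('knob top',W.proj([*p,.14]),'flange',W.proj([*p,.096]),'rim',W.proj([*p,.092]))
T=Cam('top');S=Cam('scene')
for n,C in (('top',T),('scene',S)):
    im=viewer.read_camera(n); cv2.imwrite(f'pics/{n}1.png',im[:,:,::-1]); print(C.proj(s['tool_pos']))
E
```

```text
0 [array([324.1093, 210.8381]), array([324.0866, 229.1867]), array([324.0648, 246.9511]), array([324.0436, 264.1598])]
-0.019 [array([324.3068, 222.9179]), array([324.2783, 242.9963]), array([324.2508, 262.3698]), array([324.2243, 281.0761])]
-0.04 [array([324.5815, 239.716 ]), array([324.5437, 262.1211]), array([324.5074, 283.6387]), array([324.4726, 304.3222])]
knob top [[325.9204 254.488 ]] flange [[325.1467 221.6436]] rim [[325.0923 219.3329]]
[[421.4454 251.2106]]
[[320.8177 121.5384]]
```

View pics/top1.png

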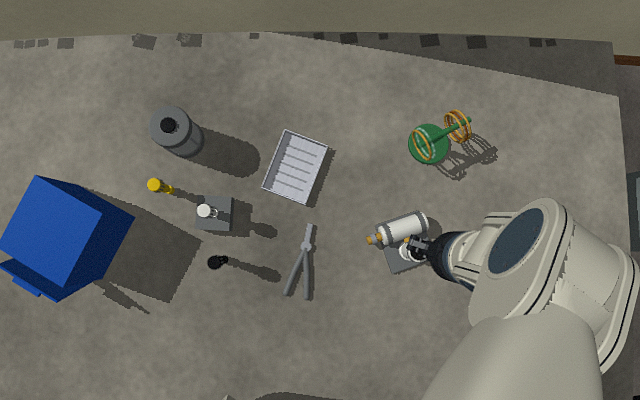

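View pics/scene1.png

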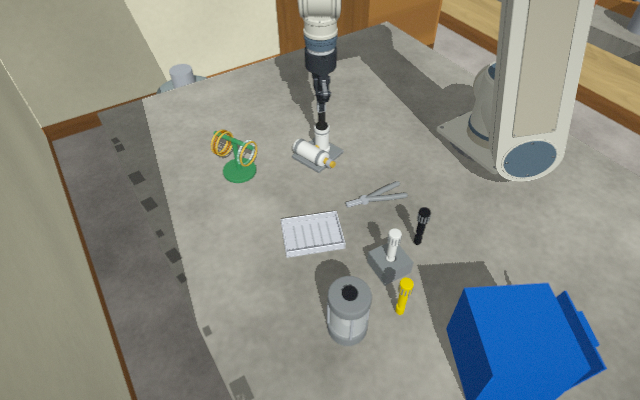

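View pics/w3.png

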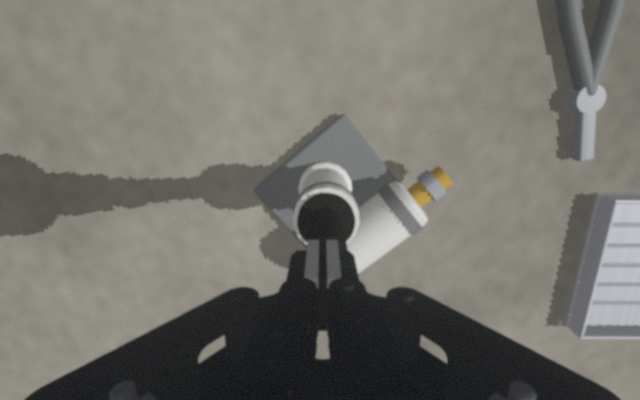

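```bash
python3 - <<'E'
import cv2
for f,(x,y,w,h) in {'scene1':(270,60,110,110),'top1':(360,190,110,90)}.items():
    im=cv2.imread(f'pics/{f}.png'); k=5.2
    cv2.imwrite(f'pics/{f}c.png',cv2.resize(im[y:y+h,x:x+w],None,fx=k,fy=k,interpolation=cv2.INTER_CUBIC))
E
```

```text
(no output)
```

View pics/scene1c.png

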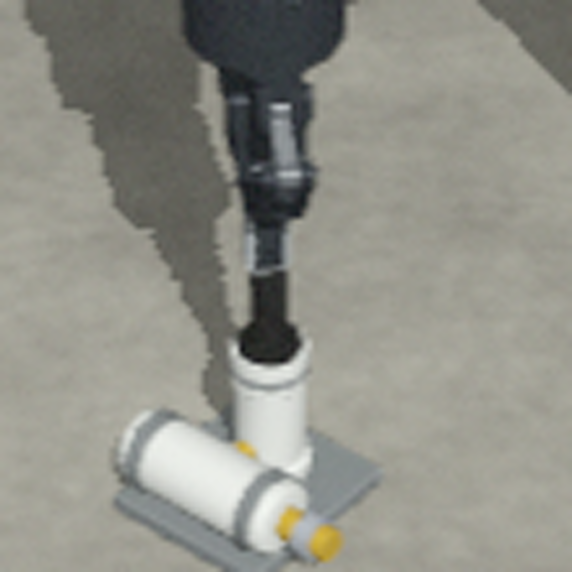

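View pics/top1c.png

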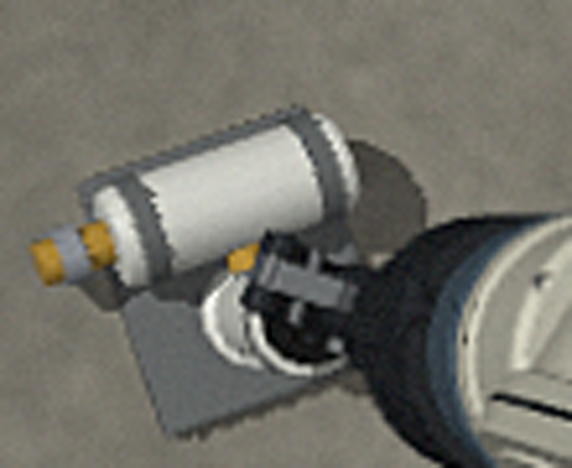

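```bash
python3 - <<'E'
from h import *
import pickle
s=pickle.load(open('pics/w3.pkl','rb')); W=Cam('wrist',s);S=Cam('scene');T=Cam('top')
a=(324,240);b=(270+265/5.2,60+272/5.2);c=(360+300/5.2,190+280/5.2)
x,e=tri([(W.e,W.ray(a)),(S.e,S.ray(b))]);print(x,e, np.linalg.inv(toolT(s))@[*x,1])
for z in (.1,.12,.14,.16,.18): print(z,S.plane(b,z),T.plane(c,z),W.plane(a,z))
E
```

```text
[ 0.4502 -0.2154  0.1337] [np.float64(0.0023735383029135993), np.float64(0.0023735383029135407)] [-0.0273 -0.0012 -0.003   1.    ]
0.1 [ 0.4266 -0.2569  0.1   ] [ 0.4673 -0.2103  0.1   ] [ 0.4621 -0.2189  0.1   ]
0.12 [ 0.4411 -0.2338  0.12  ] [ 0.4679 -0.2047  0.12  ] [ 0.454  -0.2158  0.12  ]
0.14 [ 0.4556 -0.2107  0.14  ] [ 0.4684 -0.1991  0.14  ] [ 0.4458 -0.2126  0.14  ]
0.16 [ 0.4701 -0.1876  0.16  ] [ 0.469  -0.1935  0.16  ] [ 0.4376 -0.2094  0.16  ]
0.18 [ 0.4846 -0.1646  0.18  ] [ 0.4695 -0.1879  0.18  ] [ 0.4295 -0.2063  0.18  ]
```

The width shows the fingers shut on nothing. In the scene picture the real fingertips end at about (321,112), level with the knob's top at z≈0.14, while the reported TCP z is 0.106. So the real tips sit about 34 to 40 mm higher than the reported TCP. I'll reopen and go about 37 mm lower, watching the force.

Request:
{"op": "send_rows", "data": {
  "series": [
    {"dx": 0, "dy": 0, "dz": 0.5, "wx": 0, "wy": 0, "wz": 0, "jaw": 0.1},
    {"dx": 0, "dy": 0, "dz": 0, "wx": 0, "wy": 0, "wz": 0, "jaw": 0.1},
    {"dx": 0, "dy": 0, "dz": 0, "wx": 0, "wy": 0, "wz": 0, "jaw": 0.1},
    {"dx": 0, "dy": 0, "dz": 0, "wx": 0, "wy": 0, "wz": 0, "jaw": 0.1},
    {"dx": 0, "dy": 0, "dz": -0.7, "wx": 0, "wy": 0, "wz": 0, "jaw": 0.1},
    {"dx": 0, "dy": 0, "dz": -0.7, "wx": 0, "wy": 0, "wz": 0, "jaw": 0.1},
    {"dx": 0, "dy": 0, "dz": -0.6, "wx": 0, "wy": 0, "wz": 0, "jaw": 0.1}
  ]
}}

```text
time_s: 4.6
tool_pos: [0.4531, -0.2152, 0.0904]
orientation: [167.8, 90.0, 145.9]
ft_force: [-0.3, -0.5, -0.3]
width: 0.0471
```

```bash
python3 w.py w4
```

```text
4.6 [ 0.4531 -0.2152  0.0904] [-0.2942 -0.4742 -0.2688] 0.04708539963565281 [-34.9989  13.413  -16.7049  59.9281  -0.0008 -13.1779]
[[-0.0007  0.3717  0.9283]
 [ 0.0005  0.9284 -0.3717]
 [-1.      0.0002 -0.0008]]
```

View pics/w4.png

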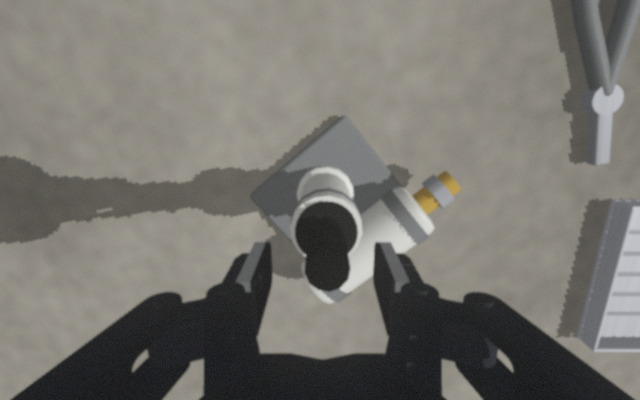

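The knob's top at (327,268) now lies between the pads, whose tips are at row 242. I'll go on down.

Request:
{"op": "send_rows", "data": {
  "series": [
    {"dx": 0, "dy": 0, "dz": -0.7, "wx": 0, "wy": 0, "wz": 0, "jaw": 0.1},
    {"dx": 0, "dy": 0, "dz": -0.7, "wx": 0, "wy": 0, "wz": 0, "jaw": 0.1},
    {"dx": 0, "dy": 0, "dz": -0.6, "wx": 0, "wy": 0, "wz": 0, "jaw": 0.1},
    {"dx": 0, "dy": 0, "dz": 0, "wx": 0, "wy": 0, "wz": 0, "jaw": 0.1}
  ]
}}

```text
time_s: 5.05
tool_pos: [0.453, -0.2151, 0.0704]
orientation: [167.5, 89.9, 145.6]
ft_force: [0.3, 0.9, -0.3]
width: 0.047
```

```bash
python3 w.py w5; python3 - <<'E'
from h import *
for n,(x,y,w,h) in {'scene':(270,60,110,110)}.items():
    im=viewer.read_camera(n)[:,:,::-1]
    cv2.imwrite(f'pics/{n}2c.png',cv2.resize(im[y:y+h,x:x+w],None,fx=5.2,fy=5.2,interpolation=cv2.INTER_CUBIC))
E
```

```text
5.05 [ 0.453  -0.2151  0.0704] [ 0.3296  0.8974 -0.3109] 0.04701299974036831 [-34.9985  14.3446 -18.6333  57.1099  -0.001  -13.1795]
[[-0.0013  0.3717  0.9284]
 [ 0.0009  0.9284 -0.3717]
 [-1.      0.0003 -0.0015]]
```

View pics/w5.png

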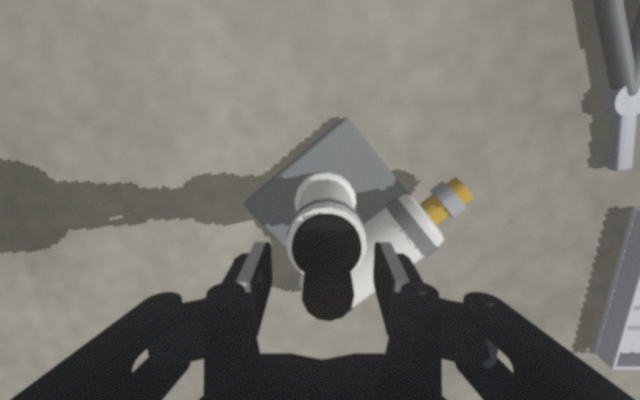

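View pics/scene2c.png

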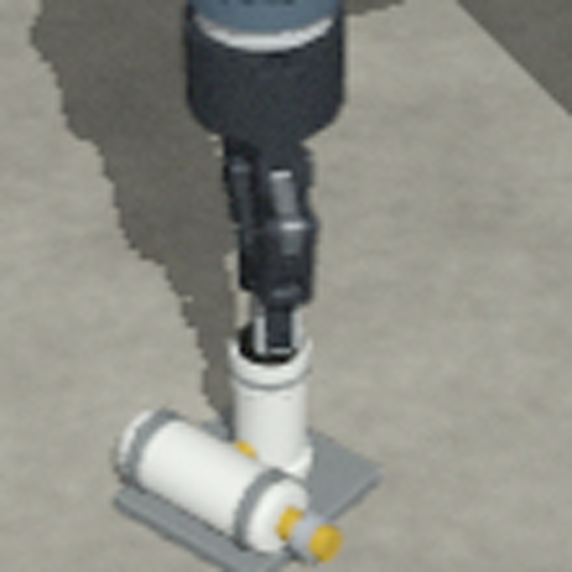

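In the scene picture the tips reach down beside the knob, just above the flange, and the wrist picture shows the knob between the pads. I'll close now.

Request:
{"op": "send_rows", "data": {
  "series": [
    {"dx": 0, "dy": 0, "dz": 0, "wx": 0, "wy": 0, "wz": 0, "jaw": -0.7},
    {"dx": 0, "dy": 0, "dz": 0, "wx": 0, "wy": 0, "wz": 0, "jaw": -0.7},
    {"dx": 0, "dy": 0, "dz": 0, "wx": 0, "wy": 0, "wz": 0, "jaw": -0.7},
    {"dx": 0, "dy": 0, "dz": 0, "wx": 0, "wy": 0, "wz": 0, "jaw": -0.7}
  ],
  "grip_force": 40
}}

```text
time_s: 5.55
tool_pos: [0.4537, -0.2153, 0.0717]
orientation: [18.4, 90.0, -3.4]
ft_force: [0.5, 1.0, 3.3]
width: 0.019
```

```bash
python3 w.py w6
```

```text
5.55 [ 0.4537 -0.2153  0.0717] [0.4967 1.039  3.3449] 0.019034792595875833 [-34.9869  14.2656 -18.5353  57.1631   0.0222 -13.1801]
[[ 0.0007  0.3715  0.9284]
 [-0.      0.9284 -0.3715]
 [-1.      0.0002  0.0007]]
```

View pics/w6.png

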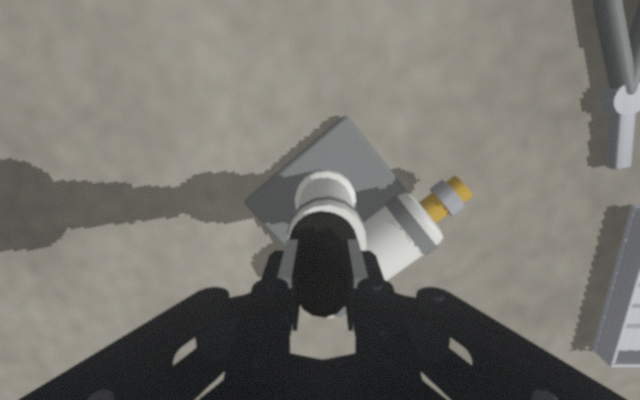

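Request:
{"op": "send_rows", "data": {
  "series": [
    {"dx": 0, "dy": 0, "dz": 0.5, "wx": 0, "wy": 0, "wz": 0, "jaw": -0.7},
    {"dx": 0, "dy": 0, "dz": 1, "wx": 0, "wy": 0, "wz": 0, "jaw": -0.7},
    {"dx": 0, "dy": 0, "dz": 2, "wx": 0, "wy": 0, "wz": 0, "jaw": -0.7},
    {"dx": 0, "dy": 0, "dz": 2.5, "wx": 0, "wy": 0, "wz": 0, "jaw": -0.7},
    {"dx": 0, "dy": 0, "dz": 2.0, "wx": 0, "wy": 0, "wz": 0, "jaw": -0.7},
    {"dx": 0, "dy": 0, "dz": 0, "wx": 0, "wy": 0, "wz": 0, "jaw": -0.7}
  ]
}}

```text
time_s: 6.2
tool_pos: [0.4546, -0.2164, 0.1546]
orientation: [-16.8, 89.7, -38.6]
ft_force: [0.7, 0.8, -0.2]
width: 0.0188
```

```bash
python3 w.py w7
```

```text
6.2 [ 0.4546 -0.2164  0.1546] [ 0.6728  0.7839 -0.1555] 0.018782101610102183 [-35.0012  11.0336  -9.9846  68.6973  -0.0178 -13.1809]
[[ 0.0039  0.3717  0.9283]
 [-0.0031  0.9284 -0.3717]
 [-1.     -0.0014  0.0048]]
```

View pics/w7.png

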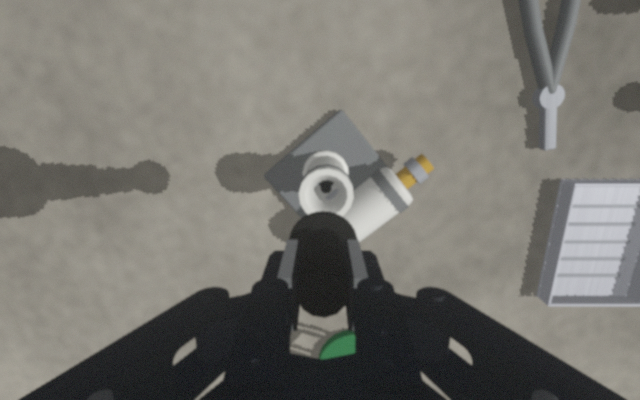

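The cap is out and in the gripper, and the open mouth shows at (326,190). Next I'll carry the cap to the dish.

Request:
{"op": "send_rows", "data": {
  "series": [
    {"dx": 1, "dy": 1.4, "dz": 1, "wx": 0, "wy": 0, "wz": 0, "jaw": -0.7},
    {"dx": 2, "dy": 2.7, "dz": 1, "wx": 0, "wy": 0, "wz": 0, "jaw": -0.7},
    {"dx": 2.4, "dy": 3.3, "dz": 0, "wx": 0, "wy": 0, "wz": 0, "jaw": -0.7},
    {"dx": 2.4, "dy": 3.3, "dz": 0, "wx": 0, "wy": 0, "wz": 0, "jaw": -0.7},
    {"dx": 2.4, "dy": 3.3, "dz": 0, "wx": 0, "wy": 0, "wz": 0, "jaw": -0.7},
    {"dx": 2.4, "dy": 3.3, "dz": 0, "wx": 0, "wy": 0, "wz": 0, "jaw": -0.7},
    {"dx": 2.4, "dy": 3.3, "dz": 0, "wx": 0, "wy": 0, "wz": 0, "jaw": -0.7},
    {"dx": 1.5, "dy": 2.0, "dz": -1, "wx": 0, "wy": 0, "wz": 0, "jaw": -0.7},
    {"dx": 0.9, "dy": 1.0, "dz": -1, "wx": 0, "wy": 0, "wz": 0, "jaw": -0.7},
    {"dx": 0, "dy": 0, "dz": 0, "wx": 0, "wy": 0, "wz": 0, "jaw": -0.7}
  ]
}}

```text
time_s: 7.25
tool_pos: [0.6269, 0.0216, 0.1485]
orientation: [-162.3, 89.8, 176.0]
ft_force: [0.4, -0.7, -0.4]
width: 0.0189
```

```bash
python3 w.py w8
```

```text
7.25 [0.6269 0.0216 0.1485] [ 0.402  -0.7363 -0.3601] 0.018941269671711166 [-5.6856 23.4809  7.1376 73.8962 -0.007  16.04  ]
[[-0.0042  0.3702  0.929 ]
 [ 0.0003  0.929  -0.3702]
 [-1.     -0.0013 -0.004 ]]
```

View pics/w8.png

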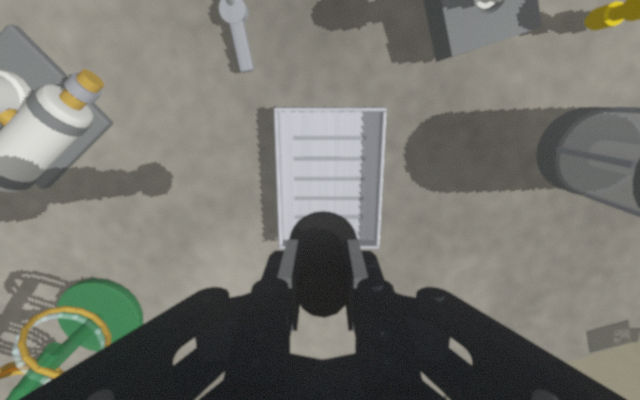

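```bash
python3 - <<'E'
from h import *
import pickle
s=pickle.load(open('pics/w8.pkl','rb')); W=Cam('wrist',s)
c=[W.plane(p,.02) for p in [(276,108),(386,108),(378,248)]]; print(c,(c[0]+c[2])/2)
E
```

```text
[array([0.552 , 0.0061, 0.02  ]), array([0.588 , 0.0964, 0.02  ]), array([0.7128, 0.0457, 0.02  ])] [0.6324 0.0259 0.02  ]
```

Request:
{"op": "send_rows", "data": {
  "series": [
    {"dx": 0.3, "dy": 0.2, "dz": -2, "wx": 0, "wy": 0, "wz": 0, "jaw": -0.7},
    {"dx": 0, "dy": 0, "dz": -3, "wx": 0, "wy": 0, "wz": 0, "jaw": -0.7},
    {"dx": 0, "dy": 0, "dz": -3, "wx": 0, "wy": 0, "wz": 0, "jaw": -0.7},
    {"dx": 0, "dy": 0, "dz": -3, "wx": 0, "wy": 0, "wz": 0, "jaw": -0.7},
    {"dx": 0, "dy": 0, "dz": -2, "wx": 0, "wy": 0, "wz": 0, "jaw": -0.7},
    {"dx": 0, "dy": 0, "dz": -0.8, "wx": 0, "wy": 0, "wz": 0, "jaw": -0.7},
    {"dx": 0, "dy": 0, "dz": -0.5, "wx": 0, "wy": 0, "wz": 0, "jaw": -0.7},
    {"dx": 0, "dy": 0, "dz": 0, "wx": 0, "wy": 0, "wz": 0, "jaw": -0.7}
  ]
}}

```text
time_s: 8.1
tool_pos: [0.6305, 0.0219, 0.0089]
orientation: [3.2, 90.0, -18.7]
ft_force: [-0.5, -0.5, -0.5]
width: 0.0192
```

Request:
{"op": "send_rows", "data": {
  "series": [
    {"dx": 0, "dy": 0, "dz": -0.4, "wx": 0, "wy": 0, "wz": 0, "jaw": -0.7},
    {"dx": 0, "dy": 0, "dz": -0.2, "wx": 0, "wy": 0, "wz": 0, "jaw": -0.7},
    {"dx": 0, "dy": 0, "dz": 0, "wx": 0, "wy": 0, "wz": 0, "jaw": -0.7},
    {"dx": 0, "dy": 0, "dz": 0, "wx": 0, "wy": 0, "wz": 0, "jaw": -0.7}
  ]
}}

```text
time_s: 8.5
tool_pos: [0.6305, 0.0227, 0.0026]
orientation: [12.5, 90.0, -9.3]
ft_force: [0.3, 0.2, -0.0]
width: 0.0189
```

Still no contact, so I'll lower gently in small steps.

Request:
{"op": "send_rows", "data": {
  "series": [
    {"dx": 0, "dy": 0, "dz": -0.2, "wx": 0, "wy": 0, "wz": 0, "jaw": -0.7},
    {"dx": 0, "dy": 0, "dz": -0.2, "wx": 0, "wy": 0, "wz": 0, "jaw": -0.7},
    {"dx": 0, "dy": 0, "dz": -0.2, "wx": 0, "wy": 0, "wz": 0, "jaw": -0.7},
    {"dx": 0, "dy": 0, "dz": 0, "wx": 0, "wy": 0, "wz": 0, "jaw": -0.7}
  ]
}}

```text
time_s: 8.9
tool_pos: [0.6302, 0.0226, -0.0041]
orientation: [-163.7, 90.0, 174.5]
ft_force: [-0.6, 0.1, 0.5]
width: 0.0189
```

Request:
{"op": "send_rows", "data": {
  "series": [
    {"dx": 0, "dy": 0, "dz": -0.2, "wx": 0, "wy": 0, "wz": 0, "jaw": -0.7},
    {"dx": 0, "dy": 0, "dz": -0.1, "wx": 0, "wy": 0, "wz": 0, "jaw": -0.7},
    {"dx": 0, "dy": 0, "dz": 0, "wx": 0, "wy": 0, "wz": 0, "jaw": -0.7}
  ]
}}

```text
time_s: 9.2
tool_pos: [0.6303, 0.0226, -0.0068]
orientation: [-160.3, 90.0, 177.9]
ft_force: [-0.7, 0.1, -0.5]
width: 0.0195
```

```bash
python3 w.py w9
```

```text
9.2 [ 0.6303  0.0226 -0.0068] [-0.6972  0.0595 -0.5302] 0.019479939527804222 [-5.5623 29.3884 -6.9493 53.6783 -0.001  16.2551]
[[-0.0003  0.3716  0.9284]
 [ 0.      0.9284 -0.3716]
 [-1.     -0.0001 -0.0003]]
```

View pics/w9.png

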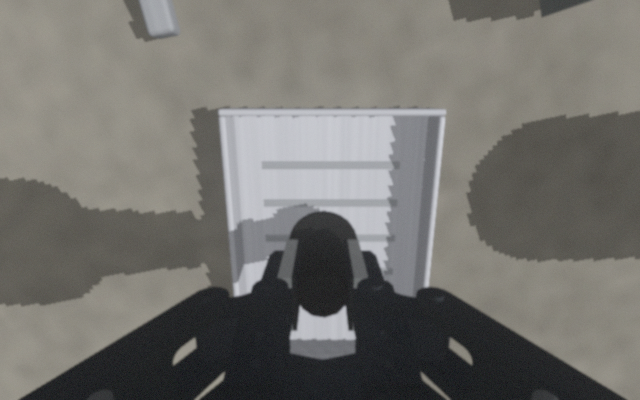

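The cap is centred over the dish floor, and contact should be 1 to 2 mm lower.

Request:
{"op": "send_rows", "data": {
  "series": [
    {"dx": 0, "dy": 0, "dz": -0.1, "wx": 0, "wy": 0, "wz": 0, "jaw": -0.7},
    {"dx": 0, "dy": 0, "dz": -0.1, "wx": 0, "wy": 0, "wz": 0, "jaw": -0.7},
    {"dx": 0, "dy": 0, "dz": 0, "wx": 0, "wy": 0, "wz": 0, "jaw": -0.7}
  ]
}}

```text
time_s: 9.55
tool_pos: [0.6305, 0.0226, -0.0083]
orientation: [21.6, 90.0, -0.3]
ft_force: [-0.8, -0.2, 2.6]
width: 0.0187
```

Request:
{"op": "send_rows", "data": {
  "series": [
    {"dx": 0, "dy": 0, "dz": 0, "wx": 0, "wy": 0, "wz": 0, "jaw": -0.4},
    {"dx": 0, "dy": 0, "dz": 0, "wx": 0, "wy": 0, "wz": 0, "jaw": -0.25},
    {"dx": 0, "dy": 0, "dz": 0, "wx": 0, "wy": 0, "wz": 0, "jaw": -0.1},
    {"dx": 0, "dy": 0, "dz": 0, "wx": 0, "wy": 0, "wz": 0, "jaw": -0.1},
    {"dx": 0, "dy": 0, "dz": 1.5, "wx": 0, "wy": 0, "wz": 0, "jaw": -0.1},
    {"dx": 0, "dy": 0, "dz": 3, "wx": 0, "wy": 0, "wz": 0, "jaw": -0.1},
    {"dx": 0, "dy": 0, "dz": 4, "wx": 0, "wy": 0, "wz": 0, "jaw": 0},
    {"dx": 0, "dy": 0, "dz": 4, "wx": 0, "wy": 0, "wz": 0, "jaw": 0.1}
  ]
}}

```text
time_s: 10.35
tool_pos: [0.63, 0.0226, 0.1174]
orientation: [-164.1, 89.9, 174.1]
ft_force: [1.0, 0.1, 0.7]
width: 0.047
```

```bash
python3 w.py w10
```

```text
10.35 [0.63   0.0226 0.1174] [0.9527 0.0713 0.6722] 0.04695619654180362 [-5.5625 24.4094  4.0318 69.6844  0.0004 16.2567]
[[-0.0011  0.3717  0.9284]
 [ 0.0001  0.9284 -0.3717]
 [-1.     -0.0003 -0.001 ]]
```

View pics/w10.png

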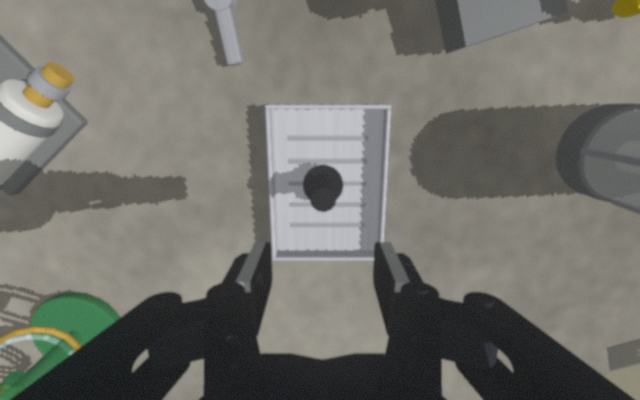

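The cap stands upright in the middle of the dish at (322,185). Next is the white plug.

Request:
{"op": "send_rows", "data": {
  "series": [
    {"dx": -0.5, "dy": 1, "dz": 3, "wx": 0, "wy": 0, "wz": 0, "jaw": 0.1},
    {"dx": -2, "dy": 3.5, "dz": 2, "wx": 0, "wy": 0, "wz": 0, "jaw": 0.1},
    {"dx": -2, "dy": 3.5, "dz": 0, "wx": 0, "wy": 0, "wz": 0, "jaw": 0.1},
    {"dx": -2, "dy": 3.5, "dz": 0, "wx": 0, "wy": 0, "wz": 0, "jaw": 0.1},
    {"dx": -2, "dy": 3.5, "dz": 0, "wx": 0, "wy": 0, "wz": 0, "jaw": 0.1},
    {"dx": -1, "dy": 2, "dz": 0, "wx": 0, "wy": 0, "wz": 0, "jaw": 0.1},
    {"dx": 0, "dy": 0, "dz": 0, "wx": 0, "wy": 0, "wz": 0, "jaw": 0.1},
    {"dx": 0, "dy": 0, "dz": 0, "wx": 0, "wy": 0, "wz": 0, "jaw": 0.1}
  ]
}}

```text
time_s: 11.2
tool_pos: [0.5354, 0.1928, 0.1664]
orientation: [-7.0, 90.0, -28.8]
ft_force: [0.0, 0.5, 0.7]
width: 0.0469
```

```bash
python3 w.py w11; python3 - <<'E'
from h import *
import pickle
s=pickle.load(open('pics/w11.pkl','rb')); W=Cam('wrist',s)
print(W.proj([.535,.193,.124]),W.proj([.535,.193,.04]))
im=cv2.imread('pics/w11.png'); x,y,w,h=250,130,140,130
cv2.imwrite('pics/w11c.png',cv2.resize(im[y:y+h,x:x+w],None,fx=4.4,fy=4.4,interpolation=cv2.INTER_CUBIC))
E
```

```text
11.2 [0.5354 0.1928 0.1664] [0.0252 0.474  0.6728] 0.046883258174132386 [11.3665 17.2329  0.2576 73.0077 -0.0144 33.115 ]
[[ 0.0003  0.3705  0.9288]
 [-0.0002  0.9288 -0.3705]
 [-1.     -0.      0.0004]]
[[323.7953 205.6073]] [[323.4072 177.9591]]
```

View pics/w11.png

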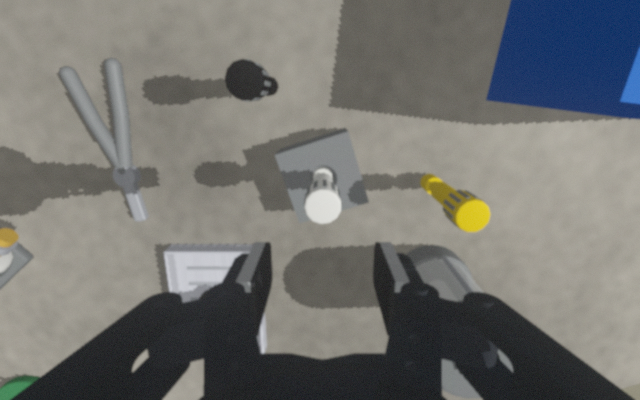

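View pics/w11c.png

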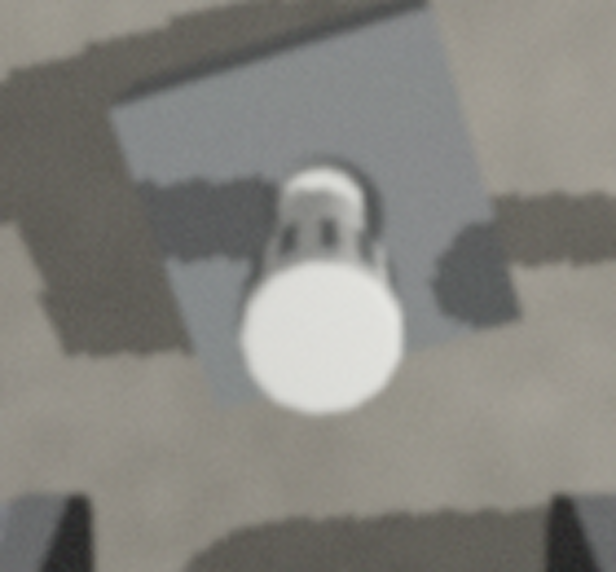

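The white plug's top is at (323.4,206.6), within 1 px of where it was expected. The black and yellow look-alikes at (246,80) and (471,215) are clear of the fingers. I'll descend onto it.

Request:
{"op": "send_rows", "data": {
  "series": [
    {"dx": 0, "dy": 0, "dz": -2, "wx": 0, "wy": 0, "wz": 0, "jaw": 0.1},
    {"dx": 0, "dy": 0, "dz": -3, "wx": 0, "wy": 0, "wz": 0, "jaw": 0.1},
    {"dx": 0, "dy": 0, "dz": -2.5, "wx": 0, "wy": 0, "wz": 0, "jaw": 0.1},
    {"dx": 0, "dy": 0, "dz": -2, "wx": 0, "wy": 0, "wz": 0, "jaw": 0.1},
    {"dx": 0, "dy": 0, "dz": -1, "wx": 0, "wy": 0, "wz": 0, "jaw": 0.1},
    {"dx": 0, "dy": 0, "dz": -0.6, "wx": 0, "wy": 0, "wz": 0, "jaw": 0.1},
    {"dx": 0, "dy": 0, "dz": 0, "wx": 0, "wy": 0, "wz": 0, "jaw": 0.1}
  ]
}}

```text
time_s: 11.95
tool_pos: [0.5357, 0.1921, 0.0551]
orientation: [-140.5, 90.0, -162.4]
ft_force: [-0.8, 0.1, -0.0]
width: 0.0468
```

Request:
{"op": "send_rows", "data": {
  "series": [
    {"dx": 0, "dy": 0, "dz": 0, "wx": 0, "wy": 0, "wz": 0, "jaw": -0.2},
    {"dx": 0, "dy": 0, "dz": 0, "wx": 0, "wy": 0, "wz": 0, "jaw": -0.35},
    {"dx": 0, "dy": 0, "dz": 0, "wx": 0, "wy": 0, "wz": 0, "jaw": -0.7},
    {"dx": 0, "dy": 0, "dz": 0, "wx": 0, "wy": 0, "wz": 0, "jaw": -0.7},
    {"dx": 0, "dy": 0, "dz": 0, "wx": 0, "wy": 0, "wz": 0, "jaw": -0.7}
  ],
  "grip_force": 80
}}

```text
time_s: 12.45
tool_pos: [0.5361, 0.1928, 0.0565]
orientation: [30.3, 89.9, 8.5]
ft_force: [0.3, -0.5, 5.7]
width: 0.0241
```

```bash
python3 w.py w12; python3 - <<'E'
from h import *
im=viewer.read_camera('scene')[:,:,::-1]; x,y,w,h=340,170,110,110
cv2.imwrite('pics/scene3c.png',cv2.resize(im[y:y+h,x:x+w],None,fx=5.2,fy=5.2,interpolation=cv2.INTER_CUBIC))
E
```

```text
12.45 [0.5361 0.1928 0.0565] [ 0.2828 -0.5365  5.7046] 0.0240924628422406 [ 11.3438  20.9373 -10.9863  57.9562  -0.0059  33.1505]
[[ 0.0021  0.3715  0.9284]
 [ 0.0003  0.9284 -0.3715]
 [-1.      0.0011  0.0018]]
```

View pics/w12.png

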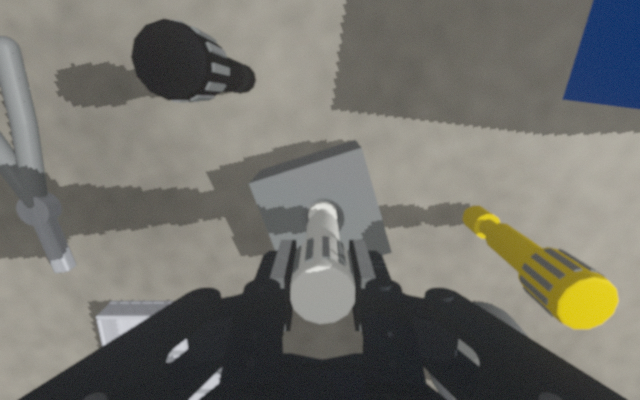

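View pics/scene3c.png

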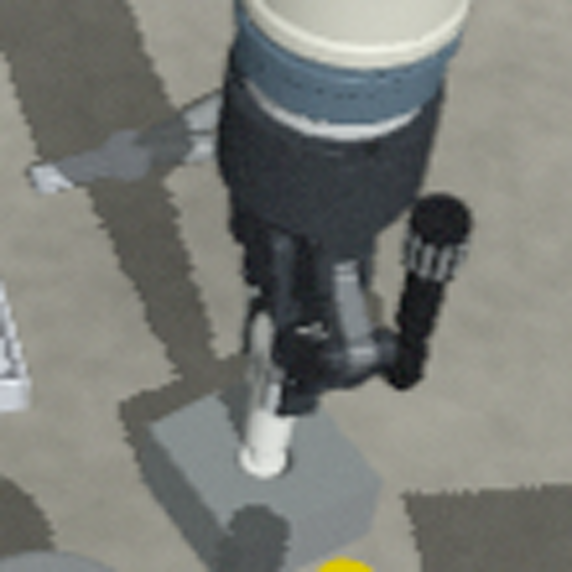

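The plug is gripped upright (width 24 mm; the cap's 20 mm knob also read about 1 mm low). I'll lift it straight up.

Request:
{"op": "send_rows", "data": {
  "series": [
    {"dx": 0, "dy": 0, "dz": 0.5, "wx": 0, "wy": 0, "wz": 0, "jaw": -0.7},
    {"dx": 0, "dy": 0, "dz": 1.5, "wx": 0, "wy": 0, "wz": 0, "jaw": -0.7},
    {"dx": 0, "dy": 0, "dz": 3, "wx": 0, "wy": 0, "wz": 0, "jaw": -0.7},
    {"dx": 0, "dy": 0, "dz": 3, "wx": 0, "wy": 0, "wz": 0, "jaw": -0.7},
    {"dx": 0, "dy": 0, "dz": 3, "wx": 0, "wy": 0, "wz": 0, "jaw": -0.7},
    {"dx": 0, "dy": 0, "dz": 2, "wx": 0, "wy": 0, "wz": 0, "jaw": -0.7},
    {"dx": 0, "dy": 0, "dz": 0, "wx": 0, "wy": 0, "wz": 0, "jaw": -0.7}
  ]
}}

```text
time_s: 13.25
tool_pos: [0.5365, 0.1929, 0.1885]
orientation: [33.0, 89.7, 11.2]
ft_force: [0.1, -0.2, -1.2]
width: 0.0242
```

```bash
python3 w.py w13
```

```text
13.25 [0.5365 0.1929 0.1885] [ 0.1385 -0.2046 -1.1995] 0.024203743500671455 [11.3445 16.7224  2.7558 75.7525 -0.0006 33.1535]
[[ 0.0048  0.3715  0.9284]
 [ 0.001   0.9284 -0.3715]
 [-1.      0.0027  0.0041]]
```

View pics/w13.png

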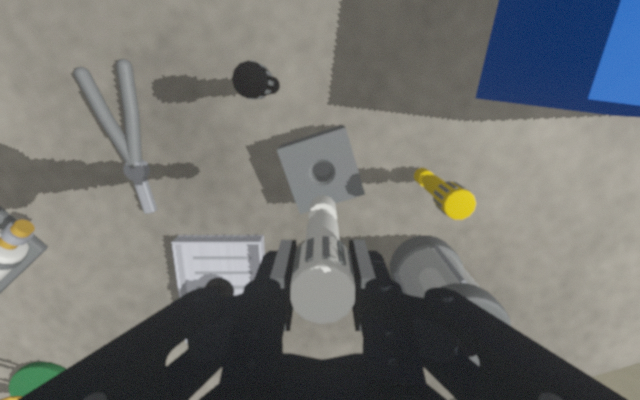

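Request:
{"op": "send_rows", "data": {
  "series": [
    {"dx": -0.4, "dy": -1.5, "dz": 0, "wx": 0, "wy": 0, "wz": 0, "jaw": -0.7},
    {"dx": -0.6, "dy": -3, "dz": 0, "wx": 0, "wy": 0, "wz": 0, "jaw": -0.7},
    {"dx": -0.8, "dy": -4, "dz": 0, "wx": 0, "wy": 0, "wz": 0, "jaw": -0.7},
    {"dx": -0.9, "dy": -4.5, "dz": 0, "wx": 0, "wy": 0, "wz": 0, "jaw": -0.7},
    {"dx": -0.9, "dy": -4.5, "dz": 0, "wx": 0, "wy": 0, "wz": 0, "jaw": -0.7},
    {"dx": -0.9, "dy": -4.5, "dz": 0, "wx": 0, "wy": 0, "wz": 0, "jaw": -0.7},
    {"dx": -0.9, "dy": -4.5, "dz": 0, "wx": 0, "wy": 0, "wz": 0, "jaw": -0.7},
    {"dx": -0.9, "dy": -4.5, "dz": 0, "wx": 0, "wy": 0, "wz": 0, "jaw": -0.7},
    {"dx": -0.8, "dy": -4, "dz": 0, "wx": 0, "wy": 0, "wz": 0, "jaw": -0.7},
    {"dx": -0.6, "dy": -3, "dz": 0, "wx": 0, "wy": 0, "wz": 0, "jaw": -0.7}
  ]
}}

```text
time_s: 14.3
tool_pos: [0.4564, -0.1897, 0.184]
orientation: [-179.7, 89.9, 158.4]
ft_force: [0.6, -0.2, -0.8]
width: 0.0245
```

Request:
{"op": "send_rows", "data": {
  "series": [
    {"dx": -0.6, "dy": -2, "dz": 0, "wx": 0, "wy": 0, "wz": 0, "jaw": -0.7},
    {"dx": 0, "dy": -0.7, "dz": -1, "wx": 0, "wy": 0, "wz": 0, "jaw": -0.7},
    {"dx": 0, "dy": 0, "dz": -1, "wx": 0, "wy": 0, "wz": 0, "jaw": -0.7},
    {"dx": 0, "dy": 0, "dz": 0, "wx": 0, "wy": 0, "wz": 0, "jaw": -0.7},
    {"dx": 0, "dy": 0, "dz": 0, "wx": 0, "wy": 0, "wz": 0, "jaw": -0.7}
  ]
}}

```text
time_s: 14.8
tool_pos: [0.4522, -0.2132, 0.1648]
orientation: [159.8, 89.9, 138.1]
ft_force: [0.5, 0.4, -0.7]
width: 0.024
```

```bash
python3 w.py w14; python3 - <<'E'
from h import *
im=viewer.read_camera('scene')[:,:,::-1];cv2.imwrite('pics/scene4.png',im); x,y,w,h=270,70,100,110
cv2.imwrite('pics/scene4c.png',cv2.resize(im[y:y+h,x:x+w],None,fx=5.2,fy=5.2,interpolation=cv2.INTER_CUBIC))
im=viewer.read_camera('top')[:,:,::-1];cv2.imwrite('pics/top4.png',im); x,y,w,h=370,200,90,90
cv2.imwrite('pics/top4c.png',cv2.resize(im[y:y+h,x:x+w],None,fx=5.2,fy=5.2,interpolation=cv2.INTER_CUBIC))
im=cv2.imread('pics/w14.png'); x,y,w,h=260,110,130,130
cv2.imwrite('pics/w14c.png',cv2.resize(im[y:y+h,x:x+w],None,fx=4.4,fy=4.4,interpolation=cv2.INTER_CUBIC))
E
```

```text
14.8 [ 0.4522 -0.2132  0.1648] [ 0.4889  0.4203 -0.7396] 0.023967005144724475 [-34.88    10.6859  -8.9118  70.4881   0.0106 -13.1309]
[[-0.0011  0.3705  0.9288]
 [ 0.001   0.9288 -0.3705]
 [-1.      0.0005 -0.0014]]
```

View pics/w14c.png

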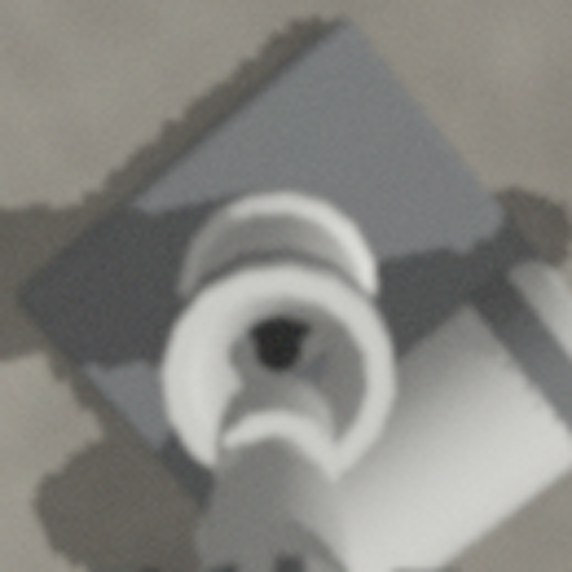

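View pics/scene4c.png

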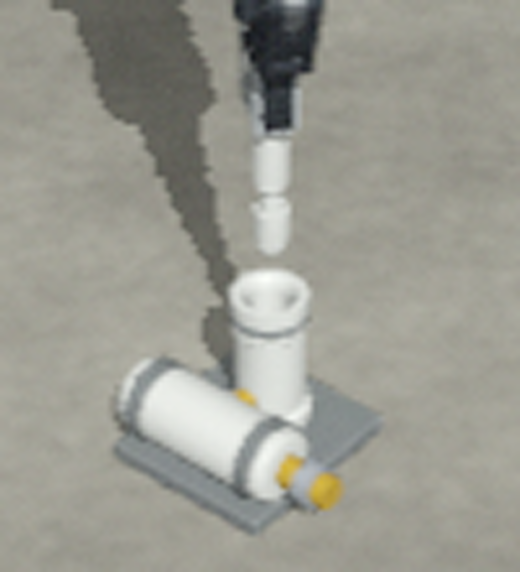

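View pics/top4c.png

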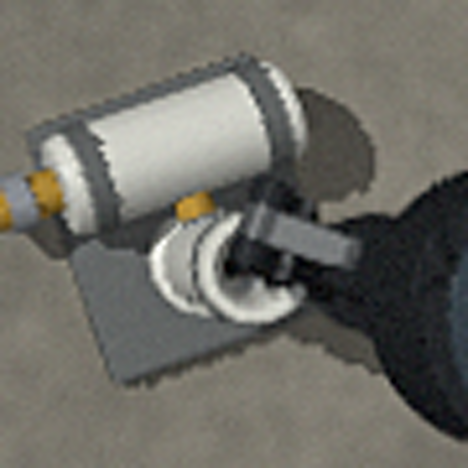

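The wrist picture shows the open funnel centred at about (323,196) with the plug tip over it. In the scene picture the plug hangs plumb above the mouth. I'll measure the offset from edge profiles.

```bash
python3 - <<'E'
from h import *
import pickle
g=cv2.imread('pics/scene4.png').astype(float).mean(2)
def edges(r,lo=308,hi=336,thr=None):
    p=g[r,lo:hi]; bg=np.median(np.r_[p[:3],p[-3:]]); m=p.max(); t=(bg+m)/2
    i=np.where(p>t)[0]; a,b=i[0],i[-1]
    L=a-1+(t-p[a-1])/(p[a]-p[a-1]); R=b+(p[b]-t)/(p[b]-p[b+1]); return lo+L,lo+R
for r in list(range(99,119,2))+list(range(136,150,2)):
    L,R=edges(r); print(r,round(L,2),round(R,2),'c',round((L+R)/2,2),'w',round(R-L,2))
S=Cam('scene')
print('scene x axis',S.R[:,0])
for z in (.03,.06,.092,.12,.16): print(z,S.proj([.453,-.2145,z]))
s=pickle.load(open('pics/w14.pkl','rb')); W=Cam('wrist',s)
print(W.plane((323.4,196.4),.092), W.proj([.453,-.2145,.092]),W.proj([*s['tool_pos'][:2],.117]))
E
```

```text
99 319.03 324.78 c 321.9 w 5.75
101 318.98 324.8 c 321.89 w 5.82
103 318.92 324.87 c 321.89 w 5.96
105 318.92 324.71 c 321.81 w 5.79
107 320.22 324.26 c 322.24 w 4.05
109 317.86 325.48 c 321.67 w 7.62
111 318.52 325.4 c 321.96 w 6.88
113 319.03 325.43 c 322.23 w 6.4
115 318.88 325.28 c 322.08 w 6.4
117 318.78 324.6 c 321.69 w 5.82
136 318.0 327.69 c 322.85 w 9.68
138 316.96 327.64 c 322.3 w 10.68
140 317.22 327.42 c 322.32 w 10.2
142 316.85 327.32 c 322.08 w 10.47
144 307.75 326.82 c 317.29 w 19.06
146 307.73 326.47 c 317.1 w 18.73
148 307.75 328.95 c 318.35 w 21.21
scene x axis [-0.8416  0.5401 -0.0012]
0.03 [[321.2913 143.7224]]
0.06 [[321.2263 135.3019]]
0.092 [[321.1543 125.9695]]
0.12 [[321.0889 117.4896]]
0.16 [[320.9912 104.8326]]
[ 0.4537 -0.214   0.092 ] [[322.4326 195.8431]] [[323.7011 203.9943]]
```

The plug and port line up to within about 1 mm. The tip sits 46.5 mm below the reported z, so it reaches the mouth at a reading of 0.1385. I'll descend into the funnel gently.

Request:
{"op": "send_rows", "data": {
  "series": [
    {"dx": 0, "dy": 0, "dz": -1, "wx": 0, "wy": 0, "wz": 0, "jaw": -0.7},
    {"dx": 0, "dy": 0, "dz": -1, "wx": 0, "wy": 0, "wz": 0, "jaw": -0.7},
    {"dx": 0, "dy": 0, "dz": -0.6, "wx": 0, "wy": 0, "wz": 0, "jaw": -0.7},
    {"dx": 0, "dy": 0, "dz": -0.3, "wx": 0, "wy": 0, "wz": 0, "jaw": -0.7},
    {"dx": 0, "dy": 0, "dz": -0.2, "wx": 0, "wy": 0, "wz": 0, "jaw": -0.7},
    {"dx": 0, "dy": 0, "dz": 0, "wx": 0, "wy": 0, "wz": 0, "jaw": -0.7}
  ]
}}

```text
time_s: 15.55
tool_pos: [0.4524, -0.2144, 0.1342]
orientation: [169.9, 90.0, 148.1]
ft_force: [-0.2, -1.1, -0.3]
width: 0.0242
```

Request:
{"op": "send_rows", "data": {
  "series": [
    {"dx": 0, "dy": 0, "dz": -0.2, "wx": 0, "wy": 0, "wz": 0, "jaw": -0.7},
    {"dx": 0, "dy": 0, "dz": -0.2, "wx": 0, "wy": 0, "wz": 0, "jaw": -0.7},
    {"dx": 0, "dy": 0, "dz": -0.2, "wx": 0, "wy": 0, "wz": 0, "jaw": -0.7},
    {"dx": 0, "dy": 0, "dz": 0, "wx": 0, "wy": 0, "wz": 0, "jaw": -0.7}
  ]
}}

```text
time_s: 15.95
tool_pos: [0.4523, -0.2144, 0.1282]
orientation: [169.2, 90.0, 147.4]
ft_force: [0.8, 0.8, -0.9]
width: 0.0239
```

Request:
{"op": "send_rows", "data": {
  "series": [
    {"dx": 0, "dy": 0, "dz": -0.15, "wx": 0, "wy": 0, "wz": 0, "jaw": -0.7},
    {"dx": 0, "dy": 0, "dz": -0.15, "wx": 0, "wy": 0, "wz": 0, "jaw": -0.7},
    {"dx": 0, "dy": 0, "dz": -0.1, "wx": 0, "wy": 0, "wz": 0, "jaw": -0.7},
    {"dx": 0, "dy": 0, "dz": 0, "wx": 0, "wy": 0, "wz": 0, "jaw": -0.7}
  ]
}}

```text
time_s: 16.35
tool_pos: [0.4525, -0.2143, 0.1243]
orientation: [92.3, 90.0, 70.5]
ft_force: [0.3, 1.3, -0.5]
width: 0.0244
```

Request:
{"op": "send_rows", "data": {
  "series": [
    {"dx": 0, "dy": 0, "dz": -0.15, "wx": 0, "wy": 0, "wz": 0, "jaw": -0.7},
    {"dx": 0, "dy": 0, "dz": -0.15, "wx": 0, "wy": 0, "wz": 0, "jaw": -0.7},
    {"dx": 0, "dy": 0, "dz": -0.1, "wx": 0, "wy": 0, "wz": 0, "jaw": -0.7},
    {"dx": 0, "dy": 0, "dz": 0, "wx": 0, "wy": 0, "wz": 0, "jaw": -0.7}
  ]
}}

```text
time_s: 16.75
tool_pos: [0.4525, -0.2143, 0.1203]
orientation: [81.9, 90.0, 60.1]
ft_force: [2.0, 1.4, -1.3]
width: 0.0238
```

Request:
{"op": "send_rows", "data": {
  "series": [
    {"dx": 0, "dy": 0, "dz": -0.15, "wx": 0, "wy": 0, "wz": 0, "jaw": -0.7},
    {"dx": 0, "dy": 0, "dz": -0.15, "wx": 0, "wy": 0, "wz": 0, "jaw": -0.7},
    {"dx": 0, "dy": 0, "dz": -0.1, "wx": 0, "wy": 0, "wz": 0, "jaw": -0.7},
    {"dx": 0, "dy": 0, "dz": 0, "wx": 0, "wy": 0, "wz": 0, "jaw": -0.7}
  ]
}}

```text
time_s: 17.15
tool_pos: [0.4527, -0.2144, 0.1166]
orientation: [8.6, 90.0, -13.2]
ft_force: [2.0, 1.2, 3.1]
width: 0.0242
```

Request:
{"op": "send_rows", "data": {
  "series": [
    {"dx": 0.05, "dy": 0.03, "dz": -0.1, "wx": 0, "wy": 0, "wz": 0, "jaw": -0.7},
    {"dx": 0, "dy": 0, "dz": -0.1, "wx": 0, "wy": 0, "wz": 0, "jaw": -0.7},
    {"dx": 0, "dy": 0, "dz": -0.1, "wx": 0, "wy": 0, "wz": 0, "jaw": -0.7},
    {"dx": 0, "dy": 0, "dz": 0, "wx": 0, "wy": 0, "wz": 0, "jaw": -0.7}
  ]
}}

```text
time_s: 17.55
tool_pos: [0.4534, -0.2145, 0.1138]
orientation: [-15.0, 89.9, -36.8]
ft_force: [1.6, 1.3, 5.4]
width: 0.0241
```

Request:
{"op": "send_rows", "data": {
  "series": [
    {"dx": 0, "dy": 0, "dz": -0.1, "wx": 0, "wy": 0, "wz": 0, "jaw": -0.7},
    {"dx": 0, "dy": 0, "dz": -0.1, "wx": 0, "wy": 0, "wz": 0, "jaw": -0.7},
    {"dx": 0, "dy": 0, "dz": -0.1, "wx": 0, "wy": 0, "wz": 0, "jaw": -0.7},
    {"dx": 0, "dy": 0, "dz": 0, "wx": 0, "wy": 0, "wz": 0, "jaw": -0.7}
  ]
}}

```text
time_s: 17.95
tool_pos: [0.4535, -0.2146, 0.1111]
orientation: [-20.1, 89.9, -42.0]
ft_force: [0.8, 1.1, 7.4]
width: 0.0242
```

Request:
{"op": "send_rows", "data": {
  "series": [
    {"dx": 0, "dy": 0, "dz": -0.1, "wx": 0, "wy": 0, "wz": 0, "jaw": -0.7},
    {"dx": 0, "dy": 0, "dz": -0.1, "wx": 0, "wy": 0, "wz": 0, "jaw": -0.7},
    {"dx": 0, "dy": 0, "dz": -0.1, "wx": 0, "wy": 0, "wz": 0, "jaw": -0.7},
    {"dx": 0, "dy": 0, "dz": 0, "wx": 0, "wy": 0, "wz": 0, "jaw": -0.7}
  ]
}}

```text
time_s: 18.35
tool_pos: [0.4533, -0.2145, 0.1077]
orientation: [-28.6, 89.9, -50.5]
ft_force: [2.9, -0.3, 4.0]
width: 0.0241
```

Request:
{"op": "send_rows", "data": {
  "series": [
    {"dx": 0.03, "dy": 0, "dz": -0.1, "wx": 0, "wy": 0, "wz": 0, "jaw": -0.7},
    {"dx": 0, "dy": 0, "dz": -0.1, "wx": 0, "wy": 0, "wz": 0, "jaw": -0.7},
    {"dx": 0, "dy": 0, "dz": -0.1, "wx": 0, "wy": 0, "wz": 0, "jaw": -0.7},
    {"dx": 0, "dy": 0, "dz": 0, "wx": 0, "wy": 0, "wz": 0, "jaw": -0.7}
  ]
}}

```text
time_s: 18.75
tool_pos: [0.4534, -0.2145, 0.1046]
orientation: [-49.1, 89.9, -70.9]
ft_force: [2.0, 0.1, 4.1]
width: 0.0242
```

Request:
{"op": "send_rows", "data": {
  "series": [
    {"dx": 0, "dy": 0, "dz": -0.1, "wx": 0, "wy": 0, "wz": 0, "jaw": -0.7},
    {"dx": 0, "dy": 0, "dz": -0.1, "wx": 0, "wy": 0, "wz": 0, "jaw": -0.7},
    {"dx": 0, "dy": 0, "dz": -0.1, "wx": 0, "wy": 0, "wz": 0, "jaw": -0.7},
    {"dx": 0, "dy": 0, "dz": 0, "wx": 0, "wy": 0, "wz": 0, "jaw": -0.7}
  ]
}}

```text
time_s: 19.15
tool_pos: [0.4534, -0.2145, 0.1016]
orientation: [-49.5, 89.9, -71.3]
ft_force: [1.7, 0.2, 4.2]
width: 0.024
```

Request:
{"op": "send_rows", "data": {
  "series": [
    {"dx": 0, "dy": 0, "dz": -0.1, "wx": 0, "wy": 0, "wz": 0, "jaw": -0.7},
    {"dx": 0, "dy": 0, "dz": -0.1, "wx": 0, "wy": 0, "wz": 0, "jaw": -0.7},
    {"dx": 0, "dy": 0, "dz": -0.1, "wx": 0, "wy": 0, "wz": 0, "jaw": -0.7},
    {"dx": 0, "dy": 0, "dz": 0, "wx": 0, "wy": 0, "wz": 0, "jaw": -0.7}
  ]
}}

```text
time_s: 19.55
tool_pos: [0.4534, -0.2145, 0.0986]
orientation: [-46.2, 89.9, -68.0]
ft_force: [1.4, 0.3, 4.8]
width: 0.0239
```

Request:
{"op": "send_rows", "data": {
  "series": [
    {"dx": 0, "dy": 0, "dz": -0.1, "wx": 0, "wy": 0, "wz": 0, "jaw": -0.7},
    {"dx": 0, "dy": 0, "dz": -0.1, "wx": 0, "wy": 0, "wz": 0, "jaw": -0.7},
    {"dx": 0, "dy": 0, "dz": -0.1, "wx": 0, "wy": 0, "wz": 0, "jaw": -0.7},
    {"dx": 0, "dy": 0, "dz": 0, "wx": 0, "wy": 0, "wz": 0, "jaw": -0.7}
  ]
}}

```text
time_s: 19.95
tool_pos: [0.4534, -0.2146, 0.0956]
orientation: [-44.4, 89.9, -66.2]
ft_force: [1.0, 0.3, 5.6]
width: 0.024
```

Request:
{"op": "send_rows", "data": {
  "series": [
    {"dx": 0, "dy": 0, "dz": -0.1, "wx": 0, "wy": 0, "wz": 0, "jaw": -0.7},
    {"dx": 0, "dy": 0, "dz": -0.1, "wx": 0, "wy": 0, "wz": 0, "jaw": -0.7},
    {"dx": 0, "dy": 0, "dz": 0, "wx": 0, "wy": 0, "wz": 0, "jaw": -0.7}
  ]
}}

```text
time_s: 20.25
tool_pos: [0.4534, -0.2145, 0.0937]
orientation: [-45.3, 89.9, -67.1]
ft_force: [1.2, -0.2, 5.7]
width: 0.0239
```

Request:
{"op": "send_rows", "data": {
  "series": [
    {"dx": 0, "dy": 0, "dz": -0.1, "wx": 0, "wy": 0, "wz": 0, "jaw": -0.7},
    {"dx": 0, "dy": 0, "dz": 0, "wx": 0, "wy": 0, "wz": 0, "jaw": -0.7}
  ]
}}

```text
time_s: 20.45
tool_pos: [0.4534, -0.2146, 0.0927]
orientation: [-43.8, 89.9, -65.7]
ft_force: [1.5, -0.1, 5.2]
width: 0.0242
```

Request:
{"op": "send_rows", "data": {
  "series": [
    {"dx": 0, "dy": 0, "dz": -0.1, "wx": 0, "wy": 0, "wz": 0, "jaw": -0.7},
    {"dx": 0, "dy": 0, "dz": 0, "wx": 0, "wy": 0, "wz": 0, "jaw": -0.7}
  ]
}}

```text
time_s: 20.65
tool_pos: [0.4534, -0.2145, 0.0917]
orientation: [-41.1, 89.9, -62.9]
ft_force: [1.2, -0.1, 6.2]
width: 0.0242
```

Request:
{"op": "send_rows", "data": {
  "series": [
    {"dx": 0, "dy": 0, "dz": -0.1, "wx": 0, "wy": 0, "wz": 0, "jaw": -0.7},
    {"dx": 0, "dy": 0, "dz": 0, "wx": 0, "wy": 0, "wz": 0, "jaw": -0.7}
  ]
}}

```text
time_s: 20.85
tool_pos: [0.4534, -0.2146, 0.0907]
orientation: [-42.2, 89.9, -64.0]
ft_force: [1.2, -0.4, 5.1]
width: 0.024
```

Request:
{"op": "send_rows", "data": {
  "series": [
    {"dx": 0, "dy": 0, "dz": -0.1, "wx": 0, "wy": 0, "wz": 0, "jaw": -0.7},
    {"dx": 0, "dy": 0, "dz": 0, "wx": 0, "wy": 0, "wz": 0, "jaw": -0.7}
  ]
}}

```text
time_s: 21.05
tool_pos: [0.4534, -0.2146, 0.0897]
orientation: [-42.8, 89.9, -64.6]
ft_force: [0.6, -0.4, 5.2]
width: 0.0244
```

Request:
{"op": "send_rows", "data": {
  "series": [
    {"dx": 0, "dy": 0, "dz": -0.1, "wx": 0, "wy": 0, "wz": 0, "jaw": -0.7},
    {"dx": 0, "dy": 0, "dz": 0, "wx": 0, "wy": 0, "wz": 0, "jaw": -0.7}
  ]
}}

```text
time_s: 21.25
tool_pos: [0.4534, -0.2145, 0.0887]
orientation: [-42.6, 89.9, -64.5]
ft_force: [1.2, 0.6, 4.8]
width: 0.0238
```

Request:
{"op": "send_rows", "data": {
  "series": [
    {"dx": 0, "dy": 0, "dz": -0.1, "wx": 0, "wy": 0, "wz": 0, "jaw": -0.7},
    {"dx": 0, "dy": 0, "dz": 0, "wx": 0, "wy": 0, "wz": 0, "jaw": -0.7}
  ]
}}

```text
time_s: 21.45
tool_pos: [0.453, -0.2144, 0.0872]
orientation: [-112.4, 89.9, -134.2]
ft_force: [0.9, -1.5, -0.7]
width: 0.0241
```

The force fell from about 5 N to −0.7 N (just the plug's weight) at 0.087, about 51 mm deep, which looks like the lock. I'll go a little further in small steps.

Request:
{"op": "send_rows", "data": {
  "series": [
    {"dx": 0, "dy": 0, "dz": -0.05, "wx": 0, "wy": 0, "wz": 0, "jaw": -0.7},
    {"dx": 0, "dy": 0, "dz": 0, "wx": 0, "wy": 0, "wz": 0, "jaw": -0.7}
  ]
}}

```text
time_s: 21.65
tool_pos: [0.4532, -0.2145, 0.087]
orientation: [-64.2, 90.0, -86.0]
ft_force: [1.2, -0.5, 4.8]
width: 0.024
```

Request:
{"op": "send_rows", "data": {
  "series": [
    {"dx": 0, "dy": 0, "dz": -0.05, "wx": 0, "wy": 0, "wz": 0, "jaw": -0.7},
    {"dx": 0, "dy": 0, "dz": 0, "wx": 0, "wy": 0, "wz": 0, "jaw": -0.7}
  ]
}}

```text
time_s: 21.85
tool_pos: [0.4532, -0.2144, 0.0866]
orientation: [-63.2, 90.0, -85.0]
ft_force: [0.1, -0.6, 6.2]
width: 0.0244
```

Request:
{"op": "send_rows", "data": {
  "series": [
    {"dx": 0, "dy": 0, "dz": -0.05, "wx": 0, "wy": 0, "wz": 0, "jaw": -0.7},
    {"dx": 0, "dy": 0, "dz": 0, "wx": 0, "wy": 0, "wz": 0, "jaw": -0.7}
  ]
}}

```text
time_s: 22.05
tool_pos: [0.4532, -0.2144, 0.0861]
orientation: [-61.7, 90.0, -83.5]
ft_force: [0.6, -1.0, 5.3]
width: 0.0239
```

Request:
{"op": "send_rows", "data": {
  "series": [
    {"dx": 0, "dy": 0, "dz": -0.05, "wx": 0, "wy": 0, "wz": 0, "jaw": -0.7},
    {"dx": 0, "dy": 0, "dz": 0, "wx": 0, "wy": 0, "wz": 0, "jaw": -0.7}
  ]
}}

```text
time_s: 22.25
tool_pos: [0.4532, -0.2145, 0.0856]
orientation: [-63.4, 90.0, -85.3]
ft_force: [0.3, -1.2, 4.6]
width: 0.0242
```

Request:
{"op": "send_rows", "data": {
  "series": [
    {"dx": 0, "dy": 0, "dz": -0.05, "wx": 0, "wy": 0, "wz": 0, "jaw": -0.7},
    {"dx": 0, "dy": 0, "dz": 0, "wx": 0, "wy": 0, "wz": 0, "jaw": -0.7}
  ]
}}

```text
time_s: 22.45
tool_pos: [0.4533, -0.2144, 0.0851]
orientation: [-59.6, 90.0, -81.5]
ft_force: [0.8, -0.7, 5.7]
width: 0.024
```

Request:
{"op": "send_rows", "data": {
  "series": [
    {"dx": 0, "dy": 0, "dz": -0.05, "wx": 0, "wy": 0, "wz": 0, "jaw": -0.7},
    {"dx": 0, "dy": 0, "dz": 0, "wx": 0, "wy": 0, "wz": 0, "jaw": -0.7}
  ]
}}

```text
time_s: 22.65
tool_pos: [0.4533, -0.2145, 0.0846]
orientation: [-56.8, 90.0, -78.6]
ft_force: [0.9, -0.8, 5.0]
width: 0.0243
```

Request:
{"op": "send_rows", "data": {
  "series": [
    {"dx": 0, "dy": 0, "dz": -0.05, "wx": 0, "wy": 0, "wz": 0, "jaw": -0.7},
    {"dx": 0, "dy": 0, "dz": 0, "wx": 0, "wy": 0, "wz": 0, "jaw": -0.7}
  ]
}}

```text
time_s: 22.85
tool_pos: [0.4534, -0.2145, 0.0845]
orientation: [-34.4, 89.9, -56.2]
ft_force: [-0.8, -1.2, 8.5]
width: 0.0243
```

Request:
{"op": "send_rows", "data": {
  "series": [
    {"dx": 0, "dy": 0, "dz": -0.04, "wx": 0, "wy": 0, "wz": 0, "jaw": -0.7},
    {"dx": 0, "dy": 0, "dz": 0, "wx": 0, "wy": 0, "wz": 0, "jaw": -0.7}
  ]
}}

```text
time_s: 23.05
tool_pos: [0.4536, -0.2146, 0.0844]
orientation: [-26.3, 89.9, -48.1]
ft_force: [-1.1, -0.5, 10.4]
width: 0.024
```

The plug has stopped at 0.0844, about 54 mm deep, with the force rising to 10 N. That is the firm seat, about 2.5 to 3 mm past the click. I'll ease off and release without pushing further.

Request:
{"op": "send_rows", "data": {
  "series": [
    {"dx": 0, "dy": 0, "dz": 0.1, "wx": 0, "wy": 0, "wz": 0, "jaw": -0.7},
    {"dx": 0, "dy": 0, "dz": 0.05, "wx": 0, "wy": 0, "wz": 0, "jaw": -0.7},
    {"dx": 0, "dy": 0, "dz": 0, "wx": 0, "wy": 0, "wz": 0, "jaw": -0.7}
  ]
}}

```text
time_s: 23.35
tool_pos: [0.4533, -0.2145, 0.0853]
orientation: [-49.7, 89.9, -71.5]
ft_force: [0.9, -1.5, 5.3]
width: 0.0244
```

Request:
{"op": "send_rows", "data": {
  "series": [
    {"dx": 0, "dy": 0, "dz": 0.1, "wx": 0, "wy": 0, "wz": 0, "jaw": -0.7},
    {"dx": 0, "dy": 0, "dz": 0.05, "wx": 0, "wy": 0, "wz": 0, "jaw": -0.7},
    {"dx": 0, "dy": 0, "dz": 0, "wx": 0, "wy": 0, "wz": 0, "jaw": -0.7}
  ]
}}

```text
time_s: 23.65
tool_pos: [0.4533, -0.2144, 0.0867]
orientation: [-54.6, 90.0, -76.4]
ft_force: [-0.2, -0.1, 5.3]
width: 0.0241
```

Request:
{"op": "send_rows", "data": {
  "series": [
    {"dx": 0, "dy": 0, "dz": 0.1, "wx": 0, "wy": 0, "wz": 0, "jaw": -0.7},
    {"dx": 0, "dy": 0, "dz": 0.05, "wx": 0, "wy": 0, "wz": 0, "jaw": -0.7},
    {"dx": 0, "dy": 0, "dz": 0, "wx": 0, "wy": 0, "wz": 0, "jaw": -0.7}
  ]
}}

```text
time_s: 23.95
tool_pos: [0.4528, -0.2141, 0.0873]
orientation: [-176.2, 89.9, 162.0]
ft_force: [1.5, -3.4, -6.1]
width: 0.024
```

The plug resists the pull with −6 N and holds at 0.0873, so it is locked. I'll ease back to neutral and let go.

Request:
{"op": "send_rows", "data": {
  "series": [
    {"dx": 0, "dy": 0, "dz": -0.06, "wx": 0, "wy": 0, "wz": 0, "jaw": -0.7},
    {"dx": 0, "dy": 0, "dz": 0, "wx": 0, "wy": 0, "wz": 0, "jaw": -0.7},
    {"dx": 0, "dy": 0, "dz": 0, "wx": 0, "wy": 0, "wz": 0, "jaw": -0.3},
    {"dx": 0, "dy": 0, "dz": 0, "wx": 0, "wy": 0, "wz": 0, "jaw": -0.1},
    {"dx": 0, "dy": 0, "dz": 0, "wx": 0, "wy": 0, "wz": 0, "jaw": 0.1},
    {"dx": 0, "dy": 0, "dz": 0, "wx": 0, "wy": 0, "wz": 0, "jaw": 0.1},
    {"dx": 0, "dy": 0, "dz": 0, "wx": 0, "wy": 0, "wz": 0, "jaw": 0.1}
  ]
}}

```text
time_s: 24.65
tool_pos: [0.4532, -0.214, 0.0875]
orientation: [48.7, 90.0, 26.9]
ft_force: [-0.2, 0.0, 1.1]
width: 0.0471
```

Request:
{"op": "send_rows", "data": {
  "series": [
    {"dx": 0, "dy": 0, "dz": 1, "wx": 0, "wy": 0, "wz": 0, "jaw": 0.1},
    {"dx": 0, "dy": 0, "dz": 3, "wx": 0, "wy": 0, "wz": 0, "jaw": 0.1},
    {"dx": 0, "dy": 0, "dz": 3, "wx": 0, "wy": 0, "wz": 0, "jaw": 0.1},
    {"dx": 0, "dy": 0, "dz": 3, "wx": 0, "wy": 0, "wz": 0, "jaw": 0.1},
    {"dx": -1, "dy": 3, "dz": 2, "wx": 0, "wy": 0, "wz": 0, "jaw": 0.1},
    {"dx": -1, "dy": 4, "dz": 0, "wx": 0, "wy": 0, "wz": 0, "jaw": 0.1},
    {"dx": -1, "dy": 4, "dz": 0, "wx": 0, "wy": 0, "wz": 0, "jaw": 0.1},
    {"dx": 0, "dy": 3, "dz": 0, "wx": 0, "wy": 0, "wz": 0, "jaw": 0.1},
    {"dx": 0, "dy": 0, "dz": 0, "wx": 0, "wy": 0, "wz": 0, "jaw": 0.1}
  ]
}}

```text
time_s: 25.55
tool_pos: [0.4226, -0.0713, 0.2087]
orientation: [26.8, 89.9, 5.2]
ft_force: [-0.5, -0.5, -0.6]
width: 0.0471
```

```bash
python3 - <<'E'
from h import *
for n in ('scene','top'): cv2.imwrite(f'pics/{n}5.png',viewer.read_camera(n)[:,:,::-1])
im=cv2.imread('pics/scene5.png'); x,y,w,h=270,70,130,110
cv2.imwrite('pics/scene5c.png',cv2.resize(im[y:y+h,x:x+w],None,fx=5.2,fy=5.2,interpolation=cv2.INTER_CUBIC))
S=Cam('scene')
for z in (.092,.1105,.1405,.17): print(z,(S.proj([.4535,-.2145,z])-[270,70])*5.2)
print(monitor.state()['tool_pos'],monitor.state()['time_s'])
E
```

```text
0.092 [[265.1842 291.3689]]
0.1105 [[264.9511 262.4099]]
0.1405 [[264.5609 213.9681]]
0.17 [[264.162  164.4527]]
[ 0.4234 -0.0738  0.2082] 25.65
```

View pics/scene5c.png

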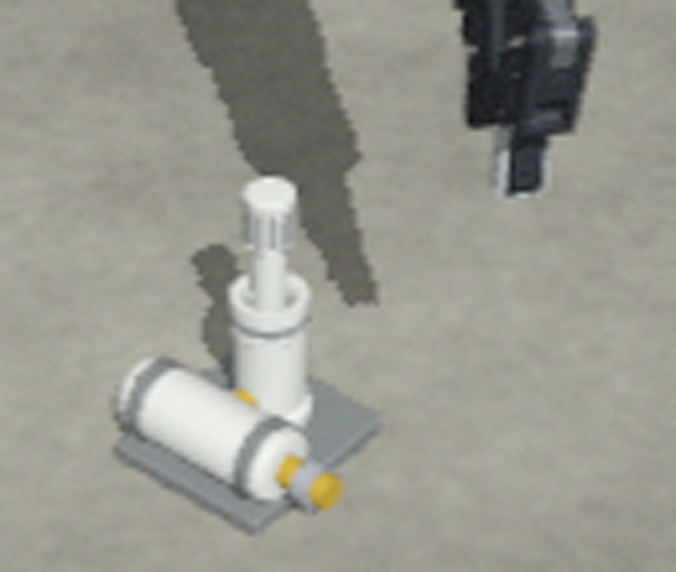

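View pics/scene5.png

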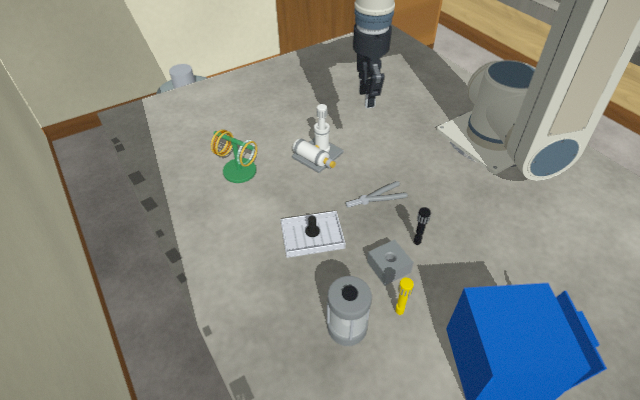

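View pics/top5.png

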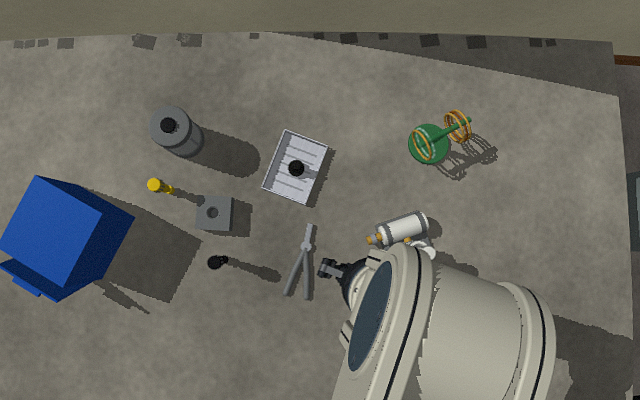

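The plug stands locked in the port with its top at about row 190 of the crop, where z=0.155 should project. The cap stands in the dish, and the bystanders and look-alikes are where they were. I'll wait briefly, recheck and hand in.

Request:
{"op": "send_rows", "data": {
  "series": [
    {"dx": 0, "dy": 0, "dz": 0, "wx": 0, "wy": 0, "wz": 0, "jaw": 0.1},
    {"dx": 0, "dy": 0, "dz": 0, "wx": 0, "wy": 0, "wz": 0, "jaw": 0.1},
    {"dx": 0, "dy": 0, "dz": 0, "wx": 0, "wy": 0, "wz": 0, "jaw": 0.1},
    {"dx": 0, "dy": 0, "dz": 0, "wx": 0, "wy": 0, "wz": 0, "jaw": 0.1},
    {"dx": 0, "dy": 0, "dz": 0, "wx": 0, "wy": 0, "wz": 0, "jaw": 0.1}
  ]
}}

```text
time_s: 26.15
tool_pos: [0.4232, -0.0744, 0.2073]
orientation: [-171.3, 90.0, 166.8]
ft_force: [-0.2, -0.9, 0.5]
width: 0.0464
```

```bash
python3 - <<'E'
from h import *
im=viewer.read_camera('scene')[:,:,::-1]; a=cv2.imread('pics/scene5.png').astype(int); s0=cv2.imread('pics/scene0.png').astype(int)
d=abs(im.astype(int)-a).max(2)
for n,(x,y,w,h) in dict(plug=(300,95,45,60),dish=(275,205,75,55),lantern=(320,270,60,80),bangles=(205,125,60,60),pliers=(340,175,70,35)).items():
    print(n,'vs now',(d[y:y+h,x:x+w]>30).sum(),'vs start',(abs(im.astype(int)-s0).max(2)[y:y+h,x:x+w]>40).sum())
print(monitor.state()['time_s'],monitor.state()['ft_force']); print(env.hand_in())
E
```

```text
plug vs now 23 vs start 668
dish vs now 0 vs start 265
lantern vs now 0 vs start 0
bangles vs now 0 vs start 0
pliers vs now 0 vs start 0
26.2 [-0.1343 -0.4146  0.1099]
the job is handed in; nothing more can be done
None
```

I handed the job in at 26.2 s: the dust cap stands upright in the soap dish and the white stop plug is locked in the port and released.

- **Locking:** The plug clicked about 51 mm down. It reached the firm seat about 3 mm further on, where I stopped; the highest push read was about 10 N. A light pull of about 6 N did not draw it out. I then eased off and let go, and after release its top was at the height expected for a locked plug.
- **Bystanders:** In the last scene picture the lantern, bangle stand and pliers showed no change from the first picture.

Some things did not go or agree as expected:
- **First grasp:** My first try at the cap closed on nothing. The real fingertips sit roughly 35 mm higher than the reported tool point, so I went that much lower from then on.
- **Plug area:** Between my last two pictures, 23 pixels around the plug changed. I put this down to the arm's shadow moving, since the arm was still settling, but I did not check it separately.
- **Finger width:** It read 1 to 2 mm smaller than the stated diameters of the parts held.

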